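# Fit a push-on solenoid coil to a hydraulic manifold valve

## Robot

A 6-joint arm with a two-finger parallel gripper is mounted at the origin on the work surface. World frame = base frame: x ahead of the robot, y to its left, z up, the work surface at z = 0. Lengths are in m, angles in rad, forces in N, time in s.
With the tool pointing down it reaches from about 0.25 to 0.725 m from the base axis. Payload 4 kg.
Tool frame: the origin (TCP) lies at the very end of the fingers, on their centre line; the grasp point (between the pads) lies 19 mm behind it; z points along the fingers, y is the line along which they close (so a half turn about z gives the same grasp; the last joint's range is limited). The gripper opens to 85 mm and grips with 20 to 120 N. Pads are 22 mm wide; open, the fingers measure 114 mm over their backs; the gripper's body (76 mm by 85 mm) begins 54 mm behind the grasp point. The pads swing forward as they close: fully open they stand 13 mm farther back than shut.
Start: joints at [-1.13, 0.241, 0.005, 1.335, 0, 1.571], TCP at [0.213, -0.452, 0.231] pointing down, gripper open.
Joint ranges: [-2.72, 2.72], [-1.05, 1.87], [-1.09, 1.28], [-1.99, 2.15], [-1.42, 1.44], [-3.14, 3.14]. Speed limits (rad/s): [2.79, 2.79, 3.14, 3.14, 3.14, 3.14].

## Interface

Orientations are given as a unit quaternion [x, y, z, w].
In Python, from workcell import bot, vision, workorder, boxes_of gives the robot as it stands.
- The arm moves only by the tool send_rows, never from a script. Its argument "motion" is text: rows parted by semicolons, each of 5 numbers parted by spaces: the closure, from -1 (fully open) to 1 (shut), so that 0 is half open, then the shift along the tool's x, y, z in cm, then the turn about the tool's z in rad. In form: claw x y z twist; .... A call has 1 to 5 rows; each row is the pose to reach, as a shift and turn from the pose commanded when the call began, along the tool's axes at that moment; what a row does not reach only later rows make up. A row lasts 1/10 s, in which the tool goes at most 50 mm and 8.59 degrees, less where a joint would pass 70% of its speed; a pose out of reach is approached as far as the arm can. A call with a gripper value outside its range is refused whole. The fingers move at their own pace and stop on an object; the grip force is fixed at half the most. Time passes only in rows, so rows that repeat a pose let the fingers close. It gives the time, the measured TCP pose, the force, the opening and the grip force at its end, in the units of the state.
- bot.get_obs(): the state, without advancing time (a new reading comes with each control period).
- vision.camera(name): name is "scene" or "side" or "wrist"; returns the picture (420x560x3 uint8, red, green, blue); there is no depth.
- vision.camera_model(name): a dict with "fov_y" (degrees; the focal length in pixels is half the picture's height over the tangent of half this angle, whatever the lens; pixels are square), "cx", "cy" (the principal point, pixels), "world_from_camera" (4x4, takes a point from camera to world coordinates); the wrist camera has in their place "hand_eye" (4x4, takes a point from camera to tool coordinates, whose origin is the TCP and whose axes are the flange's). Camera axes: x right, y down, z forward; pixel columns grow to the right and rows downward; lengths in m; the calibration is good to about 2 mm. A picture is of the moment at which its call begins: read the wrist's pose just before it. camera_model takes no time and is no camera call.
- workorder.job_done(): hands the job in; it is judged then, once.
Trained networks look in the newest picture that a camera, given by its name, has taken for a name from the list of things; names that differ only in an ending like _2 or _b are one class to them, and where a whole thing is asked for, a point or a joint stands for the part that bears it (a point fixed in the world has none). Each returns a list of dicts, best first, with "conf" (0 to 1); they miss things now and then, are a little off and sometimes report something else, mostly with a low value. They report only what shows in the picture. A call takes as long as a camera call. They do not tell look-alikes from the thing itself.
- boxes_of(camera, target): "rect" ([centre column, centre row, width, height] in pixels, round what is visible of it).
The state is a dict: "clock": time; "joint_pos": joint angles; "joint_vel": joint speeds; "tau": joint torques, N m; "eef_pos": TCP position; "tool_rot": TCP orientation; "ft_force": force on the tool from outside, world axes, zero at the start; "ft_torque": the same for the moment, N m; "grip_width": finger opening in m; "grasp_force": force on a finger pad.
Only numpy, scipy, OpenCV 4.12 (cv2) and the standard library are available. Lean on these libraries where they do the work, as an engineer would, in place of code of your own. Each camera call takes 0.05 s, during which the arm holds its last target. There are 200 camera calls.

## Task

Fit the loose solenoid coil to the valve on the blue manifold whose tube is still bare. Stand the coil up on its foot on the bench or cardboard, let go of it, pull the red transit plug out of its bore and put the plug in the yellow tray; then take the coil again, slide it down over the bare tube until it is fully home, with its white-capped connector facing the same way as the connector of the coil already fitted next to it. Lower it on without dropping or ramming it, and do not disturb the spare valve, the carton or the wrench.

Things in the scene. Friction and masses are not known exactly. Their poses are not given: they have to be found in the camera images.
- coil: loose push-on coil, about 0.3 kg: a silver square sleeve with black ends, 44 x 44 mm across its flat sides, 50 mm long, with a round 21 mm bore right through. Starts lying on the side opposite its connector. x runs along the bore from foot to top end, z points to the connector side, y to a plain flat side (grip across y). Origin: centre of the side opposite the connector, 22 mm from the bore axis
- coil_foot (a point): centre of the coil's foot end face (plain black), on the bore axis, 25 mm from the coil's middle; axes as the coil's
- coil_top (a point): centre of the coil's top end face (orange ring round the bore, red plug in it), on the bore axis, 50 mm from the foot; axes as the coil's
- coil_cap (a point): centre of the outer face of the white cap (31 mm square) on the coil's connector, which stands out 20 mm from the coil's z side, its outer face 42 mm from the bore axis, 4 mm from the coil's middle towards the top end. Only its weight holds the coil on the tube
- plug: red plastic transit plug, 18 g, loose (0.9 mm play all round) in the top end of the bore; comes out with a straight pull. x is its axis, pointing out of the bore. Origin: centre of the underside of its flange (32 mm diameter, 3 mm thick), which lies on the coil's top end; shank 19.2 mm in diameter, 32 mm into the bore; round grip 14 mm in diameter, up to 27 mm from the origin
- tray: yellow open tray fixed to the bench, outside 110 (its x) x 130 (its y) x 35 mm high, walls 4 mm, empty; origin at the centre of its underside
- tray_in (a point): centre of the tray's inner floor (4 mm above the bench), axes as the tray's
- manifold: blue hydraulic manifold block fixed to the bench, 90 (x) x 180 (y) x 60 mm high, carrying two valves 84 mm apart in a row along its y axis; origin at the centre of its underside. The connector of the fitted coil points along the manifold's -x direction
- valve_bare: the valve without a coil: origin at the centre of its foot on the manifold's top (60 mm above the bench); a dark hexagon 34 mm across flats and 15 mm high, then an upright bare steel tube 19 mm in diameter that ends 75 mm above the origin, its last 8 mm tapering to 12 mm in diameter
- seat (a point): centre of the top of the bare valve's hexagon, 15 mm above valve_bare's origin and 60 mm below the tube's tip; the coil is fully home when its foot rests here, and 10 mm of tube then show above it. z points up, x as the manifold's x
- valve_fitted: the other valve, the same but with a coil like the loose one already fitted (44 x 44 mm, from 15 to 65 mm above its origin), its white-capped connector towards the manifold's -x; fixed. Origin at the centre of its foot on the manifold's top
- mat: brown cardboard sheet fixed to the bench, 220 (x) x 200 (y) x 4 mm, on which the coil lies; origin at the centre of its underside
- spare_valve: bystander: a loose directional valve, blue housing with a silver solenoid lying along its x, about 160 x 46 x 63 mm, 1.3 kg; origin at the underside; leave it alone
- carton: bystander: small closed cardboard carton, 90 x 80 x 55 mm, origin at the centre of its underside; leave it alone
- wrench: bystander: steel wrench 150 mm long lying flat along its x; leave it alone
Things that resemble listed ones, but are neither listed nor needed, are in the scene too. Leave any purple look-alike of the coil alone. Leave any turquoise look-alike of the manifold alone.

How it is judged:
On the way, in this order (a step that is already met when the one before it is completed fails the run):
1. the coil stands upright on its foot on the bench or cardboard, let go, with the plug still in its top (angle between coil's own x axis and vertical below 0.1 rad and height (world z) of coil_foot below 0.012 m and contact force between the fingers and coil below 0.3 N and distance between plug and coil_top below 0.01 m), for 0.3 s.
2. the plug lies in the yellow tray (x of plug in the frame of tray_in between -0.05 and 0.05 m and y of plug in the frame of tray_in between -0.06 and 0.06 m and z of plug in the frame of tray_in between -0.004 and 0.045 m), for 0.2 s.
At the end, for the whole second after the job is handed in: The coil is on the bare tube, upright within 4 degrees, its foot within 3 mm of the top of the valve's hexagon and centred on it within 3 mm, its connector facing the manifold's -x side within 15 degrees as on the fitted coil; the plug lies in the yellow tray; coil and plug are let go and at rest (all of step 2 and horizontal distance between coil_foot and seat below 0.003 m and z of coil_foot in the frame of seat between -0.003 and 0.003 m and angle between coil's own x axis and vertical below 0.07 rad and z of coil_top in the frame of seat above 0.045 m and angle between the z axis of coil and the x axis of manifold, either way round below 0.26 rad and x of coil_cap in the frame of manifold below -0.03 m and linear speed of coil below 0.02 m/s and linear speed of plug below 0.03 m/s); the robot touches nothing.
It fails at once if the coil is dropped down the tube (faster than 0.4 m/s while over it, a fall of about 8 mm) (horizontal distance between coil_foot and seat below 0.012 m and z of coil_foot in the frame of seat below 0.06 m and linear speed of coil above 0.4 m/s).
It fails at once if the coil is rammed onto the valve (contact over 60 N) (contact force between coil and valve_bare above 60 N).
It fails at once if the spare valve is disturbed (moved 20 mm) (distance of spare_valve from where it was at the start of the episode above 0.02 m).
It fails at once if the carton is disturbed (moved 20 mm) (distance of carton from where it was at the start of the episode above 0.02 m).
It fails at once if the wrench is disturbed (moved 20 mm) (distance of wrench from where it was at the start of the episode above 0.02 m).
It also fails if it takes over 72 s, if anything falls off the work surface, if the arm or the gripper's body presses on something with over 40 N, if the wrist force passes 120 N, or if a joint passes its speed limit or range.

## Working session

There is one attempt and no reset: what is moved stays moved. The work goes in short steps, Python scripts to look and compute and a tool call to move; the robot and the scene stay as the last step left them, time stands still between calls to the robot, and variables do not carry over. Pictures are saved under pics/ and viewed, at most 10 in all, crops included, and the job is handed in when it is done.

Besides the shell and the picture viewer there is one more tool, called after "Request:" as a command line: name --argument value ..., lists and objects as JSON in quotes. send_rows: Moves the arm, as the interface text tells. Its arguments: {"type":"object","properties":{"motion":{"type":"string"}},"required":["motion"]}

```bash
ls; mkdir -p pics; cat > h.py <<'E'
import numpy as np, cv2
from scipy.spatial.transform import Rotation as R
from workcell import bot, vision, workorder, boxes_of
def T_tool(o):
    T=np.eye(4);T[:3,:3]=R.from_quat(o['tool_rot']).as_matrix();T[:3,3]=o['eef_pos'];return T
def cam(name,o=None):
    m=vision.camera_model(name)
    T=np.array(m['world_from_camera']) if 'world_from_camera' in m else T_tool(o or bot.get_obs())@np.array(m['hand_eye'])
    f=210/np.tan(np.radians(m['fov_y'])/2)
    return f,m['cx'],m['cy'],T
def ray(c,u,v,z):
    f,cx,cy,T=c
    d=T[:3,:3]@np.array([(u-cx)/f,(v-cy)/f,1]);p=T[:3,3]
    return p+d*(z-p[2])/d[2]
def proj(c,P):
    f,cx,cy,T=c
    q=(np.asarray(P)-T[:3,3])@T[:3,:3]
    return np.array([cx+f*q[...,0]/q[...,2],cy+f*q[...,1]/q[...,2]]).T
def snap(name,fn=None):
    im=vision.camera(name)
    if fn: cv2.imwrite('pics/'+fn,im[:,:,::-1])
    return im
E
python3 - <<'E'
from h import *
o=bot.get_obs();print({k:np.round(v,3).tolist() for k,v in o.items()})
a=snap('scene');b=snap('side')
cv2.imwrite('pics/a.png',cv2.resize(a,(800,600))[:,:,::-1]);cv2.imwrite('pics/b.png',cv2.resize(b,(800,600))[:,:,::-1])
for n in('scene','side','wrist'):
    m=vision.camera_model(n);print(n,{k:np.round(v,3).tolist() for k,v in m.items()})
for n in('scene','side'):
    for t in('coil','plug','coil_cap','coil_top','tray','manifold','valve_bare','valve_fitted'):
        print(n,t,[(np.round(d['rect']).tolist(),round(d['conf'],2)) for d in boxes_of(n,t)][:3])
E
```

```text
pics
{'clock': 0.0, 'joint_pos': [-1.13, 0.241, 0.004, 1.335, 0.0, 1.571], 'joint_vel': [0.001, 0.0, 0.001, -0.0, -0.002, 0.001], 'tau': [0.0, -37.232, 25.241, 0.017, 0.0, -0.0], 'eef_pos': [0.213, -0.452, 0.23], 'tool_rot': [0.976, 0.219, -0.0, -0.001], 'ft_force': [0.599, -0.771, 0.536], 'ft_torque': [0.008, -0.034, 0.023], 'grasp_force': 0.0, 'grip_width': 0.086}
scene {'fov_y': 46.065, 'cx': 277.878, 'cy': 210.808, 'world_from_camera': [[-0.562, 0.627, -0.539, 1.242], [0.827, 0.434, -0.358, 0.382], [0.01, -0.647, -0.763, 1.014], [0.0, 0.0, 0.0, 1.0]]}
side {'fov_y': 54.611, 'cx': 280.54, 'cy': 201.98, 'world_from_camera': [[-0.923, -0.288, 0.255, 0.283], [-0.384, 0.681, -0.624, 0.649], [0.006, -0.674, -0.739, 0.924], [0.0, 0.0, 0.0, 1.0]]}
wrist {'fov_y': 66.627, 'cx': 285.991, 'cy': 207.034, 'hand_eye': [[-0.0, -0.964, -0.267, 0.067], [1.0, -0.0, -0.0, 0.0], [-0.0, -0.267, 0.964, -0.143], [0.0, 0.0, 0.0, 1.0]]}
scene coil [([238.0, 193.0, 24.0, 26.0], 0.86), ([181.0, 166.0, 21.0, 28.0], 0.72)]
scene plug []
scene coil_cap [([180.0, 163.0, 26.0, 30.0], 0.9), ([237.0, 194.0, 24.0,
[... 448 characters left out ...]
e_fitted [([372.0, 252.0, 26.0, 34.0], 0.77), ([304.0, 231.0, 68.0, 58.0], 0.39)]
side coil [([323.0, 148.0, 19.0, 21.0], 0.68), ([301.0, 185.0, 20.0, 29.0], 0.56)]
side plug []
side coil_cap [([302.0, 182.0, 17.0, 24.0], 0.93), ([325.0, 148.0, 21.0, 22.0], 0.84)]
side coil_top [([324.0, 146.0, 15.0, 22.0], 0.7), ([304.0, 184.0, 18.0, 26.0], 0.61)]
side tray [([276.0, 239.0, 60.0, 55.0], 0.84)]
side manifold [([312.0, 338.0, 79.0, 90.0], 0.76), ([229.0, 303.0, 71.0, 75.0], 0.69), ([144.0, 296.0, 77.0, 82.0], 0.59)]
side valve_bare [([221.0, 303.0, 17.0, 29.0], 0.74)]
side valve_fitted [([241.0, 271.0, 29.0, 32.0], 0.56), ([236.0, 192.0, 36.0, 38.0], 0.47), ([301.0, 185.0, 18.0, 26.0], 0.42)]
```

View pics/a.png

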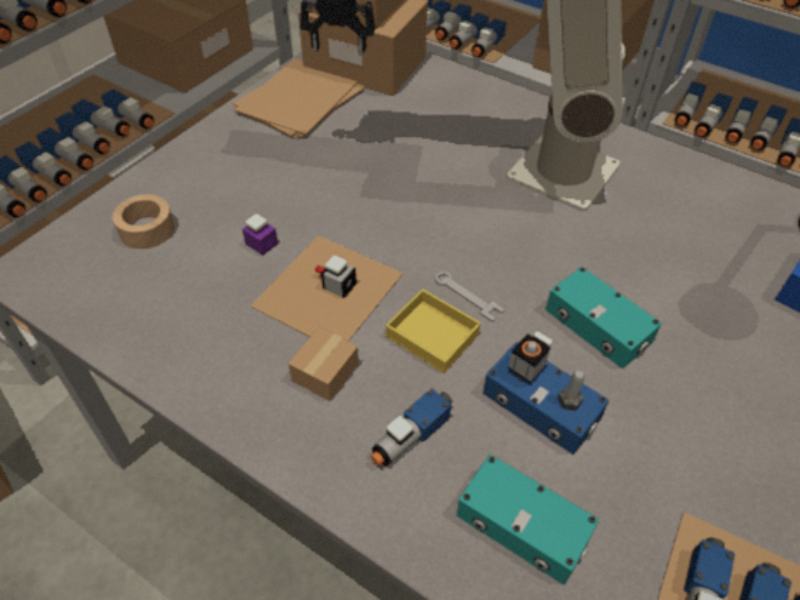

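View pics/b.png

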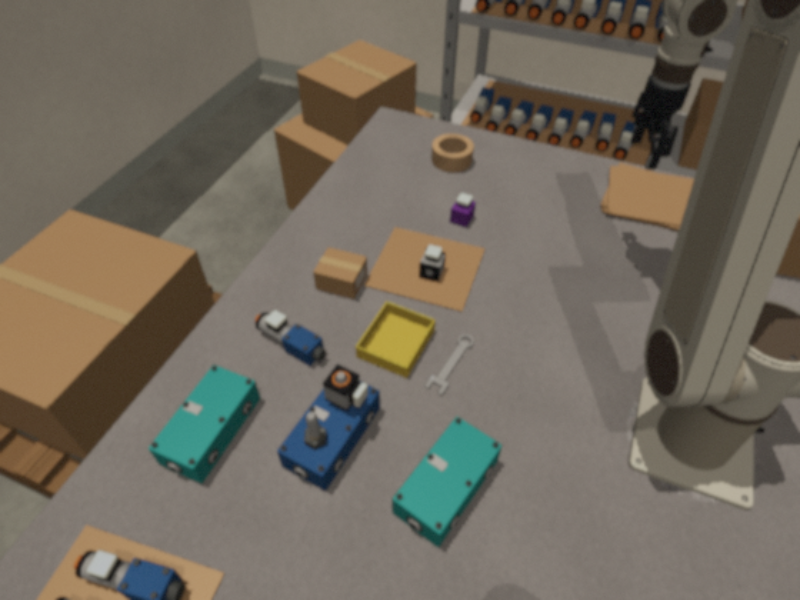

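```bash
python3 - <<'E'
from h import *
s=cam('scene');d=cam('side')
def tri(pa,pb):
    A=[];b=[]
    for c,(u,v) in((s,pa),(d,pb)):
        f,cx,cy,T=c;r=T[:3,:3]@np.array([(u-cx)/f,(v-cy)/f,1]);r/=np.linalg.norm(r);P=np.eye(3)-np.outer(r,r);A.append(P);b.append(P@T[:3,3])
    return np.linalg.lstsq(np.vstack(A),np.hstack(b),rcond=None)[0]
k=.7
for n,a,b in (('cap',(338,265),(433,251)),('tube tip',(577,374),(314,414)),('tray',(303/k,231/k),(276/k,239/k)),('fitted top',(533,347),(341,379)),('carton',(325,360),(340,272)),('spare',(412,428),(290,335)),('wrench',(470,296),(452,362))):
    print(n,np.round(tri(np.array(a)*k,np.array(b)*k),3))
print('plug end',ray(s,321*k,269*k,.026),'coil mid',ray(s,340*k,277*k,.03))
for u,v in ((492,351),(660,320),(440,275),(500,315)):print(ray(s,u*k,v*k,.0))
# manifold top edge directions
for u,v in ((486,381),(582,447),(606,401)):print('man',ray(s,u*k,v*k,.06))
E
```

```text
cap [ 0.559 -0.204  0.063]
tube tip [0.581 0.273 0.128]
tray [0.556 0.008 0.011]
fitted top [0.572 0.195 0.125]
carton [ 0.729 -0.101  0.032]
spare [0.747 0.086 0.022]
wrench [0.437 0.012 0.003]
plug end [ 0.56002964 -0.24570919  0.026     ] coil mid [ 0.55860812 -0.20110975  0.03      ]
[0.5255566  0.11108545 0.        ]
[0.28629036 0.33257152 0.        ]
[ 0.42274841 -0.06220417  0.        ]
[0.44461855 0.08274556 0.        ]
man [0.62619438 0.14862359 0.06      ]
man [0.64791665 0.32750327 0.06      ]
man [0.55099465 0.32456865 0.06      ]
```

Request:
send_rows --motion "-1 22 -3.5 0 0.75;-1 22 -3.5 0 0.75;-1 22 -3.5 0 0.75;-1 22 -3.5 0 0.75;-1 22 -3.5 0 0.75"

```text
clock: 1.4
eef_pos: [0.3956, -0.328, 0.2314]
tool_rot: [0.993, -0.115, 0.0, 0.0]
ft_force: [0.7, -0.9, 0.6]
grip_width: 0.0855
grasp_force: 0.0
```

```bash
cat >> h.py <<'E'
def goto(x,y,z,yaw):
    "print shift (cm) and twist to reach TCP x,y,z with tool-x yaw (deg)"
    o=bot.get_obs();T=T_tool(o);s=T[:3,:3].T@(np.array([x,y,z])-T[:3,3])*100
    cur=np.degrees(np.arctan2(T[1,0],T[0,0]));t=(cur-yaw+180)%360-180
    print('t',round(o['clock'],2),'tcp',np.round(T[:3,3],4),'yaw',round(cur,1),'shift',np.round(s,2),'twist',round(np.radians(t),3),'w',round(o['grip_width'],4),'F',np.round(o['ft_force'],1),'g',round(o['grasp_force'],1))
E
python3 -c "
from h import *
goto(.56,-.21,.21,-90)"
```

```text
t 1.4 tcp [ 0.3956 -0.328   0.2314] yaw -13.2 shift [ 13.32 -15.24   2.15] twist 1.341 w 0.0855 F [ 0.7 -0.9  0.6] g 0.0
```

Request:
send_rows --motion "1 13 -15 2 0.75;1 13 -15 2 0.75;1 13 -15 2 0.75;1 13 -15 2 0.75;1 13 -15 2 0.75"

```text
clock: 1.9
eef_pos: [0.4693, -0.3203, 0.2124]
tool_rot: [0.946, -0.32, 0.011, -0.05]
ft_force: [-0.1, -1.5, 0.1]
grip_width: 0.0125
grasp_force: 0.0
```

Request:
send_rows --motion "1 0 0 0 0.52;1 0 0 0 0.52;1 0 0 0 0.52;1 0 0 0 0.52;1 0 0 0 0.52"

```text
clock: 2.4
eef_pos: [0.3816, -0.3898, 0.2133]
tool_rot: [0.891, -0.44, 0.014, -0.108]
ft_force: [0.9, -0.2, -0.3]
grip_width: 0.0
grasp_force: 0.0
```

```bash
python3 -c "
from h import *
goto(.56,-.21,.21,-90)
snap('wrist','w1.png')
for t in ('coil','coil_cap','plug','coil_top','coil_foot'): print(t,boxes_of('wrist',t)[:3])
"
```

```text
t 2.4 tcp [ 0.3816 -0.3898  0.2133] yaw -52.1 shift [ -3.2  -24.47   5.7 ] twist 0.661 w 0.0 F [ 0.9 -0.2 -0.3] g 0.0
coil [{'rect': [110.2, 198.0, 75.3, 60.0], 'conf': 0.98}, {'rect': [192.7, 49.9, 75.2, 81.7], 'conf': 0.56}]
coil_cap [{'rect': [109.8, 200.1, 72.7, 61.0], 'conf': 0.97}, {'rect': [193.3, 52.9, 77.4, 73.0], 'conf': 0.97}]
plug [{'rect': [120.1, 174.4, 25.2, 34.8], 'conf': 0.63}]
coil_top [{'rect': [111.7, 200.9, 72.7, 54.5], 'conf': 0.69}, {'rect': [191.0, 51.6, 81.0, 76.3], 'conf': 0.67}]
coil_foot [{'rect': [110.8, 198.7, 67.7, 59.0], 'conf': 0.88}, {'rect': [194.3, 49.2, 80.4, 79.4], 'conf': 0.62}]
```

View pics/w1.png

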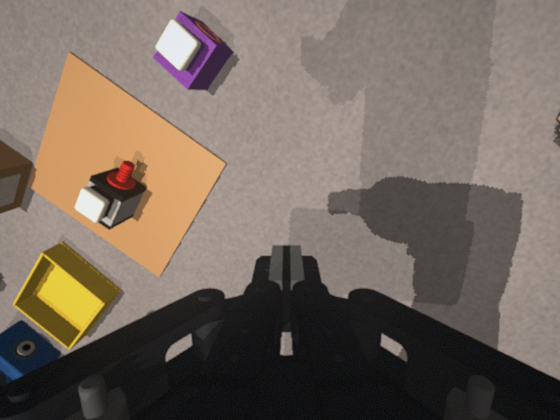

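```bash
python3 -c "
from h import *
o=bot.get_obs();print(np.round(o['joint_pos'],3),np.round(o['joint_vel'],3));goto(.56,-.21,.21,-90)
print(np.round(T_tool(o),3))
"
```

```text
[-0.907  0.39   0.149  1.398  0.207  3.141] [ 0.01  -0.003  0.001  0.001 -0.001 -0.001]
t 2.7 tcp [ 0.3831 -0.3886  0.2137] yaw -51.9 shift [ -3.12 -24.29   5.7 ] twist 0.665 w 0.0001 F [0.7 0.5 0.4] g 0.0
[[ 0.615 -0.779  0.12   0.383]
 [-0.785 -0.592  0.18  -0.389]
 [-0.069 -0.205 -0.976  0.214]
 [ 0.     0.     0.     1.   ]]
```

Request:
send_rows --motion "1 0 0 0 0;1 0 0 0 0"

```text
clock: 2.9
eef_pos: [0.3831, -0.3885, 0.2136]
tool_rot: [0.892, -0.438, 0.014, -0.108]
ft_force: [0.2, 1.4, -0.1]
grip_width: 0.0
grasp_force: 0.0
```

```bash
python3 -c "
from h import *
o=bot.get_obs();print(np.round(o['joint_pos'],3),np.round(o['joint_vel'],3));goto(.56,-.21,.21,-90)
print(np.round(T_tool(o),3))
"
```

```text
[-0.907  0.39   0.149  1.398  0.207  3.141] [-0.004 -0.002 -0.     0.001 -0.002 -0.003]
t 2.9 tcp [ 0.3831 -0.3885  0.2136] yaw -51.9 shift [ -3.1  -24.28   5.68] twist 0.665 w 0.0 F [ 0.2  1.4 -0.1] g 0.0
[[ 0.616 -0.779  0.12   0.383]
 [-0.785 -0.593  0.18  -0.389]
 [-0.069 -0.205 -0.976  0.214]
 [ 0.     0.     0.     1.   ]]
```

Request:
send_rows --motion "1 0 0 0 -0.6;1 0 0 0 -0.6;1 0 0 0 -0.6;1 0 0 0 -0.6;1 0 0 0 -0.6"

```text
clock: 3.4
eef_pos: [0.3829, -0.3886, 0.2136]
tool_rot: [0.982, -0.155, 0.045, -0.099]
ft_force: [0.9, 0.1, 0.0]
grip_width: -0.0
grasp_force: 0.0
```

```bash
python3 -c "
from h import *
o=bot.get_obs();print(np.round(o['joint_pos'],3));goto(.56,-.21,.21,90)
print(np.round(T_tool(o),3))
"
```

```text
[-0.907  0.39   0.149  1.399  0.207  2.541]
t 3.4 tcp [ 0.3829 -0.3886  0.2136] yaw -18.3 shift [ 11.15 -21.82   5.69] twist -1.891 w -0.0 F [0.9 0.1 0. ] g 0.0
[[ 0.948 -0.296  0.12   0.383]
 [-0.314 -0.932  0.18  -0.389]
 [ 0.059 -0.208 -0.976  0.214]
 [ 0.     0.     0.     1.   ]]
```

```bash
cat > k.py <<'E'
import numpy as np
from scipy.optimize import least_squares
from scipy.spatial.transform import Rotation as R
lo=np.array([-2.72,-1.05,-1.09,-1.99,-1.42,-3.14]);hi=np.array([2.72,1.87,1.28,2.15,1.44,3.14])
P=[.193,.448,.404,.303]
def fk(q,P=P):
    h,L2,L3,L5=P;a=q[1]-q[2];p=a+q[3]
    s=np.array([L2*np.sin(q[1])+L3*np.cos(a),0,h+L2*np.cos(q[1])-L3*np.sin(a)])
    # tool frame at j5=0: z=(cos p,0,-sin p)
    z0=np.array([np.cos(p),0,-np.sin(p)]);up=np.array([np.sin(p),0,np.cos(p)]);lat=np.array([0,1.,0])
    z=np.cos(q[4])*z0+np.sin(q[4])*lat; y0=np.cos(q[4])*lat-np.sin(q[4])*z0
    # j6=0: tool x=-up ; yaw=j1+pi-j6
    A=np.c_[-up,np.cross(z,-up),z]
    Rm=R.from_rotvec([0,0,q[0]]).as_matrix()
    M=R.from_matrix(Rm@A)*R.from_rotvec([0,0,q[5]])
    return Rm@(s+P[3]*z),M
def ik(q,p,M,w):
    f=lambda x:np.r_[(fk(x)[0]-p)*w,(M.inv()*fk(x)[1]).as_rotvec()]
    return least_squares(f,np.clip(q,lo+1e-6,hi-1e-6),bounds=(lo,hi),xtol=1e-10).x
def call(q,rows,w,carry=True,cmd=None):
    p0,M0=fk(q) if cmd is None else cmd;pc,Mc=p0,M0
    for r in rows:
        pt=p0+M0.apply(np.array(r[:3])/100);Mt=M0*R.from_rotvec([0,0,r[3]])
        d=pt-pc;n=np.linalg.norm(d);d*=min(1,.05/max(n,1e-9))
        v=(Mc.inv()*Mt).as_rotvec();n=np.linalg.norm(v);v*=min(1,.15/max(n,1e-9))
        pc,Mc=pc+d,Mc*R.from_rotvec(v)
        q=ik(q,pc,Mc,w)
        if carry: pc,Mc=fk(q)
    return q,(pc,Mc)
E
python3 - <<'E'
from k import *
q0=np.array([-1.13,.241,.005,1.335,0,1.571])
for q,(p,m) in((q0,([.213,-.452,.231],[.976,.219,0,-.001])),([-.907,.39,.149,1.398,.207,3.141],([.3831,-.3885,.2136],[.892,-.438,.014,-.108])),([-.907,.39,.149,1.399,.207,2.541],([.3829,-.3886,.2136],[.982,-.155,.045,-.099]))):
    a,b=fk(np.array(q));print(np.round(a,3),p,np.round(b.as_quat(),3),m)
print('obs: call2 .469 -.320 .212 | .946 -.32 .011 -.05 ; call3 .383 -.389 .213 | .892 -.438 .014 -.108, q -.907 .39 .149 1.398 .207 3.14')
for carry in(True,False):
  for w in(1,2,3,5,8,15,30):
    q,c=call(q0,[(22,-3.5,0,.75)]*5,w,carry)
    q,c=call(q,[(13,-15,2,.75)]*5,w,carry,c);a,b=fk(q);s=f'{np.round(a,3)} {np.round(b.as_quat(),3)}'
    q,c=call(q,[(0,0,0,.52)]*5,w,carry,c);a,b=fk(q);print(carry,w,s,np.round(a,3),np.round(b.as_quat(),3),np.round(q,3))
E
```

```text
[ 0.213 -0.452  0.231] [0.213, -0.452, 0.231] [ 0.976  0.219 -0.    -0.   ] [0.976, 0.219, 0, -0.001]
[ 0.383 -0.389  0.215] [0.3831, -0.3885, 0.2136] [ 0.892 -0.438  0.015 -0.108] [0.892, -0.438, 0.014, -0.108]
[ 0.383 -0.389  0.215] [0.3829, -0.3886, 0.2136] [ 0.982 -0.155  0.046 -0.099] [0.982, -0.155, 0.045, -0.099]
obs: call2 .469 -.320 .212 | .946 -.32 .011 -.05 ; call3 .383 -.389 .213 | .892 -.438 .014 -.108, q -.907 .39 .149 1.398 .207 3.14
True 1 [ 0.366 -0.411  0.214] [ 0.906 -0.422  0.01  -0.026] [ 0.134 -0.485  0.214] [ 0.781 -0.623  0.011 -0.039] [-1.347  0.278  0.009  1.333  0.074  3.14 ]
True 2 [ 0.49  -0.316  0.212] [ 0.946 -0.317  0.015 -0.071] [ 0.447 -0.356  0.212] [ 0.904 -0.401  0.011 -0.15 ] [-0.822  0.466  0.237  1.444  0.286  3.14 ]
True 3 [ 0.543 -0.259  0.211] [ 0.959 -0.265  0.012 -0.094] [ 0.528 -0.277  0.211] [ 0.927 -0.327 -0.007 -0.183] [-0.656  0.54   0.332  1.496  0.345  3.14 ]
True 5 [ 0.562 -0.232  0.211] [ 0.964 -0.243  0.01  -0.103] [ 0.557 -0.239  0.211] [ 0.935 -0.295 -0.016 -0.195] [-0.586  0.57   0.371  1.518  0.368  3.14 ]
True 8 [ 0.565 -0.2
[... 861 characters left out ...]
 -0.41   0.01  -0.231] [-0.833  0.475  0.199  1.468  0.436  3.14 ]
False 5 [ 0.549 -0.251  0.211] [ 0.951 -0.277  0.004 -0.135] [ 0.531 -0.265  0.211] [ 0.892 -0.361 -0.022 -0.271] [-0.71   0.581  0.334  1.561  0.501  3.14 ]
False 8 [ 0.56  -0.235  0.211] [ 0.954 -0.265  0.    -0.142] [ 0.553 -0.24   0.211] [ 0.893 -0.345 -0.036 -0.286] [-0.666  0.618  0.38   1.598  0.528  3.14 ]
False 15 [ 0.565 -0.226  0.211] [ 0.955 -0.259 -0.001 -0.146] [ 0.563 -0.228  0.211] [ 0.894 -0.337 -0.043 -0.293] [-0.645  0.634  0.401  1.616  0.541  3.14 ]
False 30 [ 0.566 -0.224  0.211] [ 0.955 -0.257 -0.002 -0.147] [ 0.566 -0.224  0.211] [ 0.894 -0.335 -0.045 -0.296] [-0.639  0.639  0.407  1.621  0.545  3.14 ]
```

```bash
cat > s.py <<'E'
from k import *
q0=np.array([-1.13,.241,.005,1.335,0,1.571])
for w in(1.4,1.5,1.6,1.7,1.8,1.9):
    q,c=call(q0,[(22,-3.5,0,.75)]*5,w)
    q,c=call(q,[(13,-15,2,.75)]*5,w,True,c);a,b=fk(q);s=f'{np.round(a,3)} {np.round(b.as_quat(),3)}'
    q,c=call(q,[(0,0,0,.52)]*5,w,True,c);a,b=fk(q);print(w,s,np.round(a,3),np.round(b.as_quat(),3),np.round(q,3))
qn=np.array([-.907,.39,.149,1.399,.207,2.541]);_,Mn=fk(qn)
M=R.from_rotvec([0,0,1.9])*0**0 if False else Mn*R.from_rotvec([0,0,-1.9])
for z in(.2,.3,.4,.5):
    for r in(.25,.3,.4):
        az=np.arctan2(Mn.as_matrix()[1,2],Mn.as_matrix()[0,2]);u=np.array([np.cos(az),np.sin(az),0])
        q=ik(np.r_[az,qn[1:4],0,2.5],u*r+[0,0,z],M,1.7)
        p,m=fk(q);out=[]
        for i in range(6):
            pt,mt=fk(q);q=ik(q,pt-u*.05,mt,1.7);out.append(np.round(np.degrees(np.arcsin(np.r_[u[:2]@fk(q)[1].as_matrix()[:2,2]]))[0],1))
        print(z,r,np.linalg.norm(p-u*r-[0,0,z]).round(3),out,np.round(q,2),np.round(fk(q)[0],3))
E
python3 s.py
```

```text
1.4 [ 0.426 -0.372  0.213] [ 0.926 -0.374  0.013 -0.046] [ 0.283 -0.451  0.213] [ 0.847 -0.525  0.018 -0.089] [-1.106  0.359  0.106  1.38   0.17   3.14 ]
1.5 [ 0.439 -0.362  0.213] [ 0.93  -0.363  0.014 -0.051] [ 0.318 -0.436  0.213] [ 0.86  -0.5    0.018 -0.101] [-1.049  0.379  0.131  1.392  0.193  3.14 ]
1.6 [ 0.451 -0.352  0.213] [ 0.934 -0.352  0.014 -0.055] [ 0.35  -0.42   0.213] [ 0.871 -0.477  0.018 -0.113] [-0.995  0.399  0.155  1.404  0.215  3.14 ]
1.7 [ 0.462 -0.342  0.213] [ 0.937 -0.343  0.015 -0.059] [ 0.379 -0.404  0.213] [ 0.882 -0.455  0.016 -0.123] [-0.945  0.418  0.178  1.415  0.235  3.14 ]
1.8 [ 0.472 -0.333  0.213] [ 0.94  -0.334  0.015 -0.063] [ 0.405 -0.387  0.213] [ 0.89  -0.435  0.015 -0.134] [-0.899  0.435  0.2    1.426  0.254  3.14 ]
1.9 [ 0.481 -0.325  0.213] [ 0.943 -0.325  0.015 -0.067] [ 0.428 -0.371  0.213] [ 0.898 -0.417  0.013 -0.143] [-0.857  0.452  0.22   1.435  0.271  3.14 ]
0.2 0.25 0.0 [np.float64(12.5), np.float64(12.5), np.float64(12.5), np.float64(11.6), np.float64(9.7), np.float64(7.8)] [ 1.59 -1.05 -0.79  1.72 -0.08  3.14] [0.023 0.036 0.219
[... 1271 characters left out ...]
at64(12.5), np.float64(12.5), np.float64(12.5), np.float64(12.5), np.float64(12.5), np.float64(12.5)] [ 0.98 -0.8  -0.31  1.84  0.    2.54] [0.056 0.083 0.4  ]
0.5 0.25 0.0 [np.float64(12.5), np.float64(12.5), np.float64(12.5), np.float64(12.5), np.float64(13.2), np.float64(14.4)] [ 0.98 -0.92 -0.09  2.15 -0.    2.54] [-0.005 -0.008  0.468]
0.5 0.3 0.0 [np.float64(12.5), np.float64(12.5), np.float64(12.5), np.float64(12.5), np.float64(12.5), np.float64(13.2)] [ 0.98 -0.84 -0.03  2.15  0.    2.54] [0.007 0.011 0.488]
0.5 0.4 0.0 [np.float64(12.5), np.float64(12.5), np.float64(12.5), np.float64(12.5), np.float64(12.5), np.float64(12.5)] [ 0.98 -0.68  0.    2.03  0.    2.54] [0.056 0.083 0.5  ]
```

```bash
cat > s2.py <<'E'
from k import *
def tilt(q):
    z=fk(q)[1].as_matrix()[:,2];c,s=np.cos(q[0]),np.sin(q[0]);return np.round([np.degrees(z[0]*c+z[1]*s),np.degrees(-z[0]*s+z[1]*c)],1)
qn=np.array([-.907,.39,.149,1.399,.207,2.541]);p,M=fk(qn)
for az in(-25,-30,-34,-40):
  for w in(1.5,1.7):
    a=np.radians(az);pt=np.array([.5*np.cos(a),.5*np.sin(a),.3])
    Mt=M*R.from_rotvec([0,0,-5.2])
    q=ik(np.r_[a,qn[1:4],.2,-2.8],pt,Mt,w);print(az,w,'start',np.round(q,2),tilt(q),np.round(fk(q)[0]-pt,3))
    for i in range(24):
        pc,Mc=fk(q);q=ik(q,pc,Mc*R.from_rotvec([0,0,-.15]),w)
        if i%2: print('  ',i+1,tilt(q),np.round(fk(q)[0],2),np.round(q,2))
        if tilt(q)[1]<-.5:break
E
python3 s2.py
```

```text
-25 1.5 start [-0.57  0.21  0.12  1.48  0.22 -2.31] [ 0.3 12.4] [-0.  0. -0.]
   2 [ 0.3 12.4] [ 0.45 -0.21  0.3 ] [-0.57  0.21  0.12  1.48  0.22 -2.61]
   4 [ 0.3 12.4] [ 0.45 -0.21  0.3 ] [-0.57  0.21  0.12  1.48  0.22 -2.91]
   6 [ 1.1 11.6] [ 0.46 -0.19  0.3 ] [-0.52  0.2   0.11  1.46  0.2  -3.14]
   8 [4.2 8. ] [ 0.49 -0.12  0.3 ] [-0.32  0.18  0.09  1.41  0.14 -3.14]
   10 [6.1 3.7] [ 0.51 -0.03  0.3 ] [-0.11  0.16  0.08  1.38  0.06 -3.14]
   12 [ 6.7 -0.9] [0.5  0.05 0.3 ] [ 0.11  0.15  0.06  1.37 -0.02 -3.14]
-25 1.7 start [-0.57  0.21  0.12  1.48  0.22 -2.31] [ 0.3 12.4] [-0.  0. -0.]
   2 [ 0.3 12.4] [ 0.45 -0.21  0.3 ] [-0.57  0.21  0.12  1.48  0.22 -2.61]
   4 [ 0.3 12.4] [ 0.45 -0.21  0.3 ] [-0.57  0.21  0.12  1.48  0.22 -2.91]
   6 [ 1.1 11.5] [ 0.46 -0.2   0.3 ] [-0.52  0.2   0.11  1.46  0.2  -3.14]
   8 [4.1 7.4] [ 0.49 -0.13  0.3 ] [-0.33  0.18  0.09  1.41  0.13 -3.14]
   10 [5.9 2.8] [ 0.5  -0.05  0.3 ] [-0.14  0.16  0.08  1.38  0.05 -3.14]
   12 [ 6.1 -2.2] [0.5  0.02 0.3 ] [ 0.06  0.15  0.07  1.38 -0.04 -3.14]
-30 1.5 start [-0.65  0.22  0.13  1.5   0.22 -2.4 ] [-
[... 2085 characters left out ...]
 0.24  0.16  1.54  0.21 -3.14]
   6 [0.7 8.8] [ 0.44 -0.25  0.3 ] [-0.6   0.22  0.14  1.48  0.15 -3.14]
   8 [3.  5.2] [ 0.48 -0.17  0.3 ] [-0.4   0.2   0.12  1.44  0.09 -3.14]
   10 [4.1 1.2] [ 0.5  -0.09  0.3 ] [-0.19  0.18  0.11  1.42  0.02 -3.14]
-40 1.7 start [-0.83  0.24  0.17  1.54  0.21 -2.58] [-2.9 12.1] [-0.  0. -0.]
   2 [-2.9 12.1] [ 0.38 -0.32  0.3 ] [-0.83  0.24  0.17  1.54  0.21 -2.88]
   4 [-2.5 11.7] [ 0.39 -0.32  0.3 ] [-0.8   0.24  0.16  1.54  0.21 -3.14]
   6 [0.6 8.3] [ 0.44 -0.26  0.3 ] [-0.62  0.22  0.14  1.48  0.14 -3.14]
   8 [2.7 4.3] [ 0.47 -0.19  0.3 ] [-0.43  0.2   0.13  1.45  0.07 -3.14]
   10 [ 3.5 -0.1] [ 0.49 -0.12  0.3 ] [-0.23  0.19  0.11  1.43 -0.   -3.14]
```

```bash
python3 - <<'E'
import io,contextlib
with contextlib.redirect_stdout(io.StringIO()): from s2 import *
for pt in([.33,-.42,.25],[.30,-.43,.25],[.26,-.45,.25],[.22,-.47,.25]):
    w=1.65;Mt=M*R.from_rotvec([0,0,-5.2]);a=np.arctan2(pt[1],pt[0])
    q=ik(np.r_[a,qn[1:4],.2,-2.8],np.array(pt),Mt,w);print(pt,'sh',M.inv().apply(np.array(pt)-p)*100,np.round(q,2),tilt(q))
    for i in range(16):
        pc,Mc=fk(q);q=ik(q,pc,Mc*R.from_rotvec([0,0,-.15]),w)
        if tilt(q)[1]<.5:break
    print(i+1,tilt(q),fk(q)[0].round(2),q.round(2))
E
```

```text
[0.33, -0.42, 0.25] sh [-3.84048358  3.76555854 -4.60784655] [-1.02  0.36  0.2   1.5   0.2  -2.77] [-5.1 11.3]
9 [1.2 0. ] [ 0.49 -0.22  0.25] [-0.43  0.3   0.13  1.38  0.   -3.14]
[0.3, -0.43, 0.25] sh [-6.36960157  5.58529029 -5.148345  ] [-1.07  0.35  0.18  1.5   0.19 -2.83] [-5.8 11. ]
9 [ 0.5 -0.6] [ 0.48 -0.23  0.25] [-0.44  0.29  0.11  1.39 -0.01 -3.14]
[0.26, -0.45, 0.25] sh [-9.53253287  8.63311382 -5.98896219] [-1.15  0.35  0.18  1.52  0.18 -2.91] [-6.6 10.5]
8 [-0.6  0.4] [ 0.44 -0.28  0.25] [-0.56  0.29  0.12  1.41  0.01 -3.14]
[0.22, -0.47, 0.25] sh [-12.69546418  11.68093735  -6.82957938] [-1.23  0.36  0.19  1.54  0.17 -2.99] [-7.5  9.9]
8 [-1.7 -0.6] [ 0.43 -0.29  0.25] [-0.6   0.3   0.13  1.43 -0.01 -3.14]
```

Request:
send_rows --motion "1 -8 7 -5.5 -0.75;1 -8 7 -5.5 -0.75;1 -8 7 -5.5 -0.75;1 -8 7 -5.5 -0.75;1 -8 7 -5.5 -0.75"

```text
clock: 3.9
eef_pos: [0.2787, -0.4397, 0.2485]
tool_rot: [0.973, 0.205, 0.078, -0.075]
ft_force: [0.0, -0.2, 0.6]
grip_width: -0.0001
grasp_force: 0.0
```

Request:
send_rows --motion "1 0 0 0 -0.75;1 0 0 0 -0.75;1 0 0 0 -0.75;1 0 0 0 -0.75;1 0 0 0 -0.75"

```text
clock: 4.4
eef_pos: [0.2796, -0.4388, 0.2481]
tool_rot: [0.83, 0.548, 0.1, -0.042]
ft_force: [-0.3, -0.4, -0.4]
grip_width: -0.0002
grasp_force: 0.0
```

Request:
send_rows --motion "1 0 0 0 -0.75;1 0 0 0 -0.75;1 0 0 0 -0.75;1 0 0 0 -0.75;1 0 0 0 -0.75"

```text
clock: 4.9
eef_pos: [0.2796, -0.4388, 0.2481]
tool_rot: [0.571, 0.814, 0.109, -0.002]
ft_force: [0.0, -0.2, -0.4]
grip_width: -0.0001
grasp_force: 0.0
```

Request:
send_rows --motion "1 0 0 0 -0.75;1 0 0 0 -0.75;1 0 0 0 -0.75;1 0 0 0 -0.75;1 0 0 0 -0.75"

```text
clock: 5.4
eef_pos: [0.2796, -0.4388, 0.2481]
tool_rot: [0.234, 0.966, 0.102, 0.037]
ft_force: [-0.1, -1.1, -0.5]
grip_width: -0.0004
grasp_force: 0.0
```

Request:
send_rows --motion "1 0 0 0 -0.75;1 0 0 0 -0.75;1 0 0 0 -0.75;1 0 0 0 -0.75;1 0 0 0 -0.75"

```text
clock: 5.9
eef_pos: [0.2796, -0.4388, 0.2481]
tool_rot: [-0.137, 0.985, 0.081, 0.072]
ft_force: [0.2, -0.8, 1.0]
grip_width: -0.0003
grasp_force: 0.0
```

Request:
send_rows --motion "1 0 0 0 -0.75;1 0 0 0 -0.75;1 0 0 0 -0.75;1 0 0 0 -0.75;1 0 0 0 -0.75"

```text
clock: 6.4
eef_pos: [0.2796, -0.4388, 0.248]
tool_rot: [-0.488, 0.866, 0.049, 0.097]
ft_force: [0.3, 0.3, -0.0]
grip_width: 0.0
grasp_force: 0.0
```

Request:
send_rows --motion "1 0 0 0 -0.75;1 0 0 0 -0.75;1 0 0 0 -0.75;1 0 0 0 -0.75;1 0 0 0 -0.75"

```text
clock: 6.9
eef_pos: [0.2796, -0.4388, 0.248]
tool_rot: [0.771, -0.627, -0.01, -0.108]
ft_force: [0.2, 0.4, 0.1]
grip_width: 0.0
grasp_force: 0.0
```

```bash
cat > st.py <<'E'
from h import *
def tl():
    o=bot.get_obs();q=o['joint_pos'];z=T_tool(o)[:3,2];c,s=np.cos(q[0]),np.sin(q[0])
    print('q',np.round(q,3),'tilt',np.round(np.degrees([z[0]*c+z[1]*s,-z[0]*s+z[1]*c]),2))
if __name__=='__main__': tl();goto(.56,-.21,.21,-90)
E
python3 st.py
```

```text
q [-1.113  0.36   0.193  1.514  0.188 -2.899] tilt [-6.19 10.72]
t 6.9 tcp [ 0.2796 -0.4388  0.248 ] yaw -77.6 shift [-15.55 -30.94  11.19] twist 0.217 w 0.0 F [0.2 0.4 0.1] g 0.0
```

```bash
python3 - <<'E'
import io,contextlib
with contextlib.redirect_stdout(io.StringIO()): from s2 import *
q0=np.array([-1.113,.36,.193,1.514,.188,-2.899])
for w in(1.5,1.65,1.8):
  q=q0
  for i in range(3):
    q,c=call(q,[(0,0,0,-.15*(j+1)) for j in range(5)],w);print(w,tilt(q),fk(q)[0].round(3),q.round(3))
E
```

```text
1.5 [-2.2  7.1] [ 0.362 -0.381  0.249] [-0.882  0.313  0.14   1.436  0.124 -3.14 ]
1.5 [1.  0.6] [ 0.441 -0.261  0.249] [-0.54   0.248  0.061  1.366  0.011 -3.14 ]
1.5 [ 0.5 -6.5] [ 0.473 -0.119  0.249] [-0.176  0.198 -0.006  1.357 -0.114 -3.14 ]
1.65 [-2.4  6.4] [ 0.349 -0.393  0.249] [-0.909  0.316  0.145  1.442  0.111 -3.14 ]
1.65 [ 0.3 -0.9] [ 0.419 -0.299  0.249] [-0.61   0.262  0.08   1.384 -0.016 -3.14 ]
1.65 [-1.2 -8.7] [ 0.457 -0.187  0.249] [-0.294  0.229  0.028  1.391 -0.152 -3.14 ]
1.8 [-2.5  5.8] [ 0.339 -0.403  0.249] [-0.93   0.319  0.15   1.446  0.102 -3.14 ]
1.8 [-0.4 -2.4] [ 0.398 -0.331  0.249] [-0.67   0.275  0.096  1.398 -0.041 -3.14 ]
1.8 [ -2.6 -10.8] [ 0.435 -0.245  0.249] [-0.398  0.258  0.059  1.419 -0.189 -3.14 ]
```

Request:
send_rows --motion "1 0 0 0 -0.15;1 0 0 0 -0.3;1 0 0 0 -0.45;1 0 0 0 -0.6;1 0 0 0 -0.75"

```text
clock: 7.4
eef_pos: [0.3462, -0.3886, 0.2478]
tool_rot: [0.895, -0.442, 0.007, -0.061]
ft_force: [0.2, -0.6, -0.1]
grip_width: 0.0001
grasp_force: 0.0
```

```bash
python3 st.py
```

```text
q [-0.91   0.307  0.131  1.436  0.115 -3.137] tilt [-2.33  6.58]
t 7.4 tcp [ 0.3462 -0.3886  0.2478] yaw -52.4 shift [ -0.95 -27.21   6.99] twist 0.656 w 0.0001 F [ 0.2 -0.6 -0.1] g 0.0
```

Request:
send_rows --motion "1 0 0 0 -0.15;1 0 0 0 -0.3;1 0 0 0 -0.45;1 0 0 0 -0.55;1 0 0 0 -0.55"

```text
clock: 7.9
eef_pos: [0.4166, -0.2957, 0.2479]
tool_rot: [0.951, -0.309, 0.005, -0.005]
ft_force: [-0.1, -0.4, 0.7]
grip_width: -0.0002
grasp_force: 0.0
```

```bash
python3 - <<'E'
from st import tl;from h import *
tl();goto(.56,-.21,.21,-90)
import io,contextlib
with contextlib.redirect_stdout(io.StringIO()): from s2 import *
q0=np.array(bot.get_obs()['joint_pos'])
for a in(.03,.06,.09,.12):
  print(a,[tilt(call(q0,[(x,y,0,-a)]*2,1.62)[0]) for x,y in((0,0),(5,0),(-5,0),(0,5),(0,-5))])
E
```

```text
q [-0.624  0.251  0.062  1.376  0.012 -3.137] tilt [0.33 0.69]
t 7.9 tcp [ 0.4166 -0.2957  0.2479] yaw -36.0 shift [  6.53 -15.32   4.01] twist 0.942 w -0.0002 F [-0.1 -0.4  0.7] g 0.0
0.03 [array([0.3, 0.4]), array([0.3, 0.3]), array([0.3, 0.4]), array([ 0.3, -0.8]), array([0.4, 0.7])]
0.06 [array([ 0.4, -0. ]), array([ 0.4, -0. ]), array([0.4, 0. ]), array([ 0.3, -1.2]), array([0.4, 0.7])]
0.09 [array([ 0.4, -0.4]), array([ 0.4, -0.4]), array([ 0.4, -0.3]), array([ 0.3, -1.6]), array([0.4, 0.7])]
0.12 [array([ 0.4, -0.7]), array([ 0.4, -0.8]), array([ 0.4, -0.7]), array([ 0.3, -1.8]), array([0.4, 0.4])]
```

Request:
send_rows --motion "1 0 0 0 -0.05;1 0 0 0 -0.05"

```text
clock: 8.1
eef_pos: [0.424, -0.2846, 0.2479]
tool_rot: [0.956, -0.294, 0.003, -0.0]
ft_force: [-0.5, -0.2, 0.2]
grip_width: -0.0001
grasp_force: 0.0
```

Request:
send_rows --motion "1 0 0 0 0.15;1 0 0 0 0.3;1 2 -5 1.5 0.45;1 4 -10 3 0.6;1 6.5 -15 4 0.75"

```text
clock: 8.6
eef_pos: [0.5417, -0.2108, 0.2127]
tool_rot: [0.783, -0.622, 0.003, -0.001]
ft_force: [0.6, -1.5, 1.8]
grip_width: -0.0004
grasp_force: 0.0
```

Request:
send_rows --motion "1 0 0 0 0.15;1 0 0 0 0.23;1 0 0 0 0.23;1 0 0 0 0.23"

```text
clock: 9.0
eef_pos: [0.5411, -0.2111, 0.2129]
tool_rot: [0.71, -0.704, 0.003, -0.001]
ft_force: [-0.1, 0.0, 0.4]
grip_width: 0.0002
grasp_force: 0.0
```

```bash
python3 - <<'E'
from st import tl;from h import *
tl();goto(.56,-.21,.21,-90)
o=bot.get_obs();im=snap('wrist');c=cam('wrist',o)
cv2.imwrite('pics/w2.png',cv2.resize(im,(800,600))[:,:,::-1])
for t in ('coil_cap','plug','coil'):
    for d in boxes_of('wrist',t)[:2]: print(t,np.round(d['rect']),round(d['conf'],2),ray(c,*d['rect'][:2],{'coil_cap':.068,'plug':.026,'coil':.03}[t]).round(3))
E
```

```text
q [-0.372  0.405  0.189  1.349  0.    -1.951] tilt [0.34 0.03]
t 9.0 tcp [ 0.5411 -0.2111  0.2129] yaw -89.5 shift [-0.09 -1.89  0.3 ] twist 0.008 w 0.0002 F [-0.1  0.   0.4] g 0.0
coil_cap [268.  12.  50.  18.] 0.97 [ 0.557 -0.361  0.068]
coil_cap [267. 195.  50.  59.] 0.63 [ 0.559 -0.211  0.068]
plug [268. 157.  31.  30.] 0.84 [ 0.561 -0.241  0.026]
coil [269. 195.  52.  53.] 0.93 [ 0.559 -0.202  0.03 ]
coil [268.  10.  49.  20.] 0.73 [ 0.559 -0.374  0.03 ]
```

View pics/w2.png

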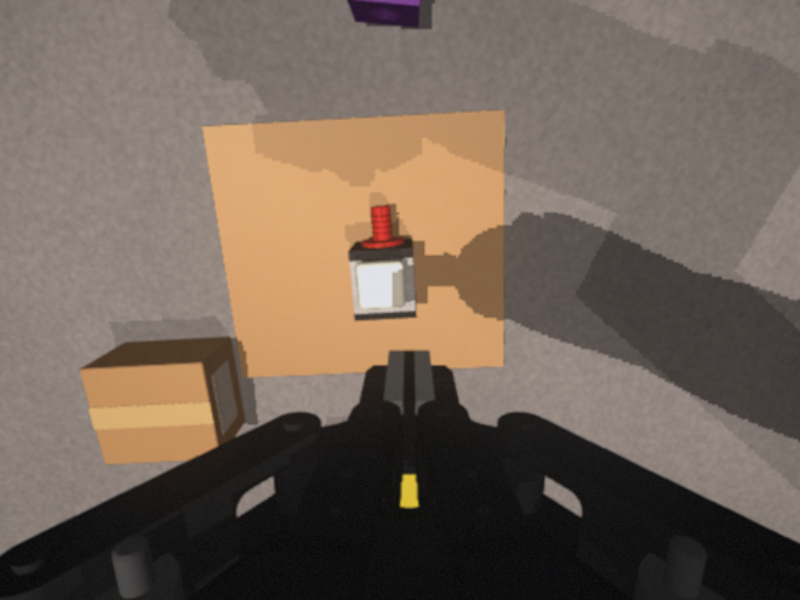

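```bash
python3 - <<'E'
from h import *
c=cam('wrist')
for u,v in((358,262),(390,262),(358,307),(390,307),(380,285)): print(ray(c,u*.7,v*.7,.068).round(4))
print('foot/top body edges',[ray(c,u*.7,v*.7,.048).round(4) for u,v in((355,318),(415,316),(350,255),(412,252))])
print('plug',ray(c,381*.7,208*.7,.026).round(4),ray(c,382*.7,243*.7,.026).round(4))
goto(.56,-.26,.08,-90)
E
```

```text
[ 0.5739 -0.2216  0.068 ]
[ 0.5533 -0.2218  0.068 ]
[ 0.5745 -0.1914  0.068 ]
[ 0.5534 -0.1917  0.068 ]
[ 0.5599 -0.2065  0.068 ]
foot/top body edges [array([ 0.5793, -0.1772,  0.048 ]), array([ 0.5366, -0.1791,  0.048 ]), array([ 0.5816, -0.2225,  0.048 ]), array([ 0.5392, -0.2249,  0.048 ])]
plug [ 0.5616 -0.2526  0.026 ] [ 0.5611 -0.2275  0.026 ]
t 9.2 tcp [ 0.5411 -0.211   0.2133] yaw -89.5 shift [ 4.89 -1.77 13.35] twist 0.008 w -0.0003 F [-0.2 -0.2 -0.4] g 0.0
```

Request:
send_rows --motion "1 3.7 -1.8 0 0;1 3.7 -1.8 5 0;1 3.7 -1.8 10 0;1 3.7 -1.8 14 0;1 3.7 -1.8 15.5 0"

```text
clock: 9.7
eef_pos: [0.557, -0.2465, 0.0531]
tool_rot: [0.71, -0.704, -0.001, 0.0]
ft_force: [-0.5, 1.3, 0.5]
grip_width: -0.0002
grasp_force: 0.0
```

Request:
send_rows --motion "1 -0.6 0 0 0;1 -1.2 0 -0.1 0;1 -1.8 0 -0.2 0;1 -2.4 0 -0.4 0;1 -3 0 -0.6 0"

```text
clock: 10.2
eef_pos: [0.5617, -0.2181, 0.0666]
tool_rot: [0.71, -0.704, 0.005, -0.002]
ft_force: [-0.4, -2.0, 3.5]
grip_width: 0.0001
grasp_force: 1.5
```

```bash
python3 - <<'E'
from st import tl;from h import *
tl();goto(.56,-.21,.07,-90)
a=snap('scene');b=snap('side');
A=cv2.resize(a[150:240,190:290],(500,450),interpolation=2);B=cv2.resize(b[130:220,250:330],(400,450)) if 0 else cv2.resize(b[140:220,265:335],(300,343))
C=np.zeros((450,800,3),np.uint8);C[:,:500]=A;C[:343,500:]=B
cv2.imwrite('pics/c1.png',C[:,:,::-1])
E
```

```text
q [-0.37   0.546  0.017  1.031 -0.    -1.95 ] tilt [ 0.61 -0.02]
t 10.2 tcp [ 0.5617 -0.2181  0.0666] yaw -89.5 shift [-0.81  0.16 -0.34] twist 0.009 w 0.0001 F [-0.4 -2.   3.5] g 1.5
```

View pics/c1.png

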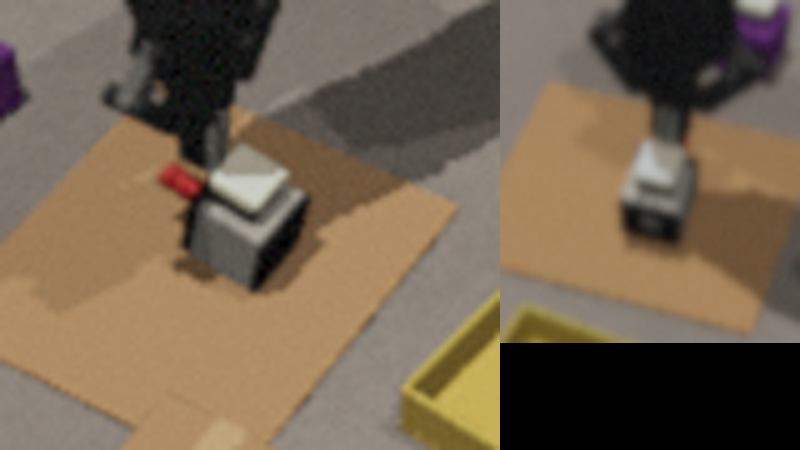

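Request:
send_rows --motion "1 -0.7 0 -0.2 0;1 -1.4 0 -0.4 0;1 -2.1 0 -0.6 0;1 -2.8 0 -0.7 0;1 -3.5 0 -0.8 0"

```text
clock: 10.8
eef_pos: [0.5592, -0.1812, 0.0714]
tool_rot: [0.71, -0.704, 0.002, -0.001]
ft_force: [-0.4, -0.2, -0.2]
grip_width: -0.0
grasp_force: 0.0
```

```bash
python3 - <<'E'
from st import tl;from h import *
tl();goto(.56,-.21,.07,-90)
a=snap('scene');b=snap('side');
A=cv2.resize(a[150:240,190:290],(500,450),interpolation=2);B=cv2.resize(b[140:220,265:335],(300,343))
C=np.zeros((450,800,3),np.uint8);C[:,:500]=A;C[:343,500:]=B
cv2.imwrite('pics/c2.png',C[:,:,::-1])
E
```

```text
q [-3.140e-01  5.200e-01 -1.400e-02  1.033e+00  1.000e-03 -1.894e+00] tilt [0.23 0.05]
t 10.8 tcp [ 0.5592 -0.1812  0.0714] yaw -89.5 shift [ 2.88 -0.05  0.14] twist 0.009 w -0.0 F [-0.4 -0.2 -0.2] g 0.0
```

View pics/c2.png

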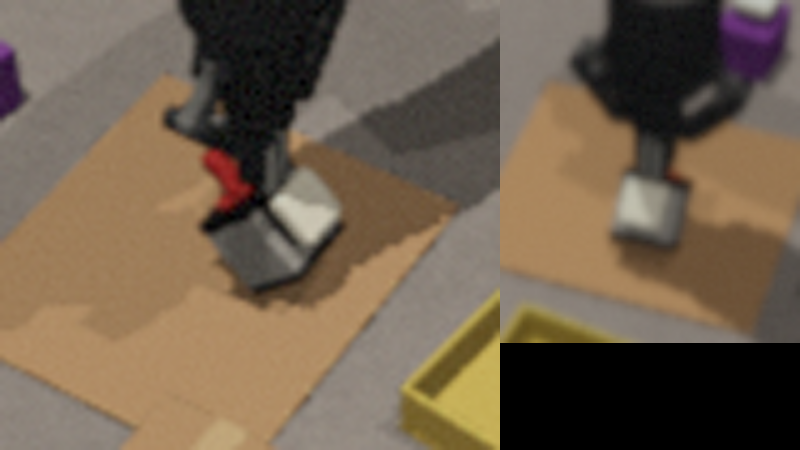

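Request:
send_rows --motion "1 -0.6 0 -0.2 0;1 -1.2 0 -0.3 0;1 -1.8 0 -0.3 0;1 -2.4 0 -0.3 0;1 -3 0 -0.3 0"

```text
clock: 11.4
eef_pos: [0.5594, -0.1518, 0.0748]
tool_rot: [0.71, -0.704, 0.002, -0.001]
ft_force: [0.2, 1.6, -0.6]
grip_width: 0.0
grasp_force: 0.4
```

Request:
send_rows --motion "1 -0.6 0 0 0;1 -1.2 0 0 0;1 -1.8 0 0 0;1 -2.4 0 0 0;1 -3 0 0 0"

```text
clock: 11.9
eef_pos: [0.5595, -0.1223, 0.0751]
tool_rot: [0.71, -0.704, 0.003, -0.001]
ft_force: [0.2, -0.3, 0.0]
grip_width: 0.0002
grasp_force: 0.0
```

Request:
send_rows --motion "1 -1 0 -1 0;1 -1 0 -5 0;1 2 0 -10 0;1 5 0 -13 0;1 5 0 -13 0"

```text
clock: 12.4
eef_pos: [0.5626, -0.1762, 0.2126]
tool_rot: [0.709, -0.705, 0.009, -0.004]
ft_force: [0.9, 0.4, -0.3]
grip_width: -0.0001
grasp_force: 0.0
```

```bash
python3 - <<'E'
from st import tl;from h import *
tl();goto(.56,-.21,.07,-90)
o=bot.get_obs();w=snap('wrist');b=snap('side')
c=cam('wrist',o)
for t in ('coil_cap','plug','coil_top'):
    for d in boxes_of('wrist',t)[:2]: print(t,np.round(d['rect']),round(d['conf'],2),ray(c,*d['rect'][:2],.054).round(3))
C=np.zeros((420,800,3),np.uint8);C[:,:560]=w;C[:274,560:]=cv2.resize(b[140:220,265:335],(240,274))
cv2.imwrite('pics/c3.png',C[:,:,::-1])
E
```

```text
q [-3.030e-01  4.110e-01  1.970e-01  1.337e+00 -1.000e-03 -1.879e+00] tilt [ 1.15 -0.07]
t 12.4 tcp [ 0.5626 -0.1762  0.2126] yaw -89.7 shift [ 3.28  0.54 14.28] twist 0.005 w -0.0001 F [ 0.9  0.4 -0.3] g 0.0
coil_cap [293. 214.  45.  70.] 0.77 [ 0.558 -0.155  0.054]
coil_cap [130. 254. 113.  86.] 0.54 [ 0.725 -0.11   0.054]
plug [294. 214.  32.  38.] 0.66 [ 0.557 -0.155  0.054]
```

View pics/c3.png

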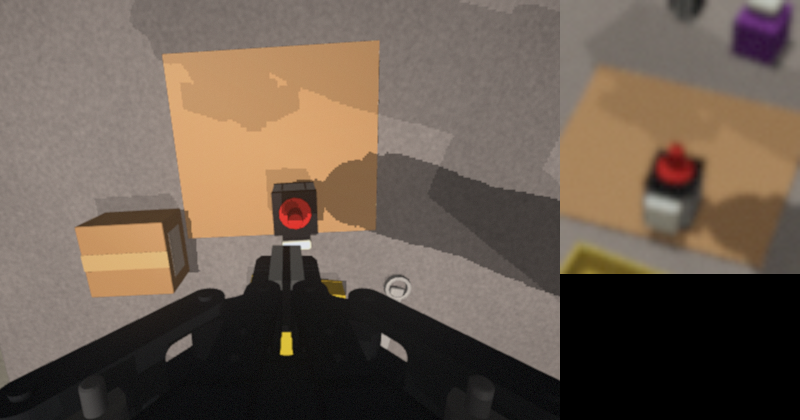

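```bash
python3 - <<'E'
from st import tl;from h import *
tl()
o=bot.get_obs();im=snap('wrist').astype(int);c=cam('wrist',o)
m=((im[...,0]>110)&(im[...,1]<70)&(im[...,2]<70)).astype(np.uint8)
n,l,s,ce=cv2.connectedComponentsWithStats(m);i=1+s[1:,4].argmax();print(s[i],ce[i])
x,y,w,h=s[i][:4]
print('flange mid',ray(c,x+w/2,y+h/2,.057).round(4),'top edge',ray(c,x+w/2,y,.057).round(4),'bot',ray(c,x+w/2,y+h,.057).round(4))
goto(.5575,-.155,.061,-90)
E
```

```text
q [-0.298  0.417  0.183  1.334  0.    -1.878] tilt [0.17 0.02]
[271 194  34  33 733] [287.36834925 210.28785812]
flange mid [ 0.5558 -0.1558  0.057 ] top edge [ 0.556  -0.1717  0.057 ] bot [ 0.5556 -0.1393  0.057 ]
t 12.7 tcp [ 0.5581 -0.1712  0.2035] yaw -89.4 shift [-1.62  0.08 14.25] twist 0.01 w -0.0 F [-0.4  0.4  0.4] g 0.0
```

Request:
send_rows --motion "0 -1.6 0.2 0 0;0 -1.6 0.2 4.5 0;0 -1.6 0.2 9 0;0 -1.6 0.2 12 0;0 -1.6 0.2 14.2 0"

```text
clock: 13.2
eef_pos: [0.5553, -0.1541, 0.0596]
tool_rot: [0.711, -0.703, 0.0, -0.0]
ft_force: [-0.4, 0.6, 0.8]
grip_width: 0.043
grasp_force: 0.0
```

Request:
send_rows --motion "0.3 0 0 0 0;0.6 0 0 0 0;1 0 0 0 0;1 0 0 0 0;1 0 0 0 0"

```text
clock: 13.7
eef_pos: [0.5583, -0.1563, 0.0643]
tool_rot: [0.71, -0.704, 0.003, -0.002]
ft_force: [-0.9, 2.5, 1.6]
grip_width: 0.0099
grasp_force: 58.6
```

Request:
send_rows --motion "1 0 0 -1 0;1 0 0 -2 0;1 0 0 -3 0;1 0 0 -4 0;1 0 0 -5 0"

```text
clock: 14.2
eef_pos: [0.5579, -0.1569, 0.1145]
tool_rot: [0.71, -0.704, 0.003, -0.002]
ft_force: [0.4, 0.3, -0.4]
grip_width: 0.0106
grasp_force: 58.5
```

```bash
python3 - <<'E'
from st import tl;from h import *
tl();goto(.556,.008,.13,-90)
s=cam('scene');d=cam('side')
a=snap('scene');b=snap('side')
# tray segmentation: outer rim
for n,im,c in(('scene',a,s),('side',b,d)):
    hsv=cv2.cvtColor(im,cv2.COLOR_RGB2HSV);m=cv2.inRange(hsv,(22,130,60),(34,255,255));n_,l,st,ce=cv2.connectedComponentsWithStats(m);i=1+st[1:,4].argmax()
    pts=cv2.findContours((l==i).astype(np.uint8),0,1)[0][0];r=cv2.minAreaRect(pts);print(n,st[i],[ray(c,*p,.03).round(3).tolist()[:2] for p in cv2.approxPolyDP(cv2.convexHull(pts),4,True)[:,0].astype(float)])
A=cv2.resize(a[150:260,210:350],(509,400));B=cv2.resize(b[140:220,265:335],(291,333));C=np.zeros((400,800,3),np.uint8);C[:,:509]=A;C[:333,509:]=B
cv2.imwrite('pics/c4.png',C[:,:,::-1])
E
```

```text
q [-0.274  0.463  0.014  1.114 -0.    -1.853] tilt [ 0.43 -0.02]
t 14.2 tcp [ 0.5579 -0.1569  0.1145] yaw -89.5 shift [-16.49   0.03  -1.59] twist 0.009 w 0.0106 F [ 0.4  0.3 -0.4] g 58.5
scene [ 271  203   65   58 1988] [[0.499, -0.057], [0.506, 0.069], [0.631, 0.072], [0.617, -0.053]]
side [ 250  212   54   52 1718] [[0.605, -0.057], [0.501, -0.052], [0.5, 0.091], [0.603, 0.082]]
```

View pics/c4.png

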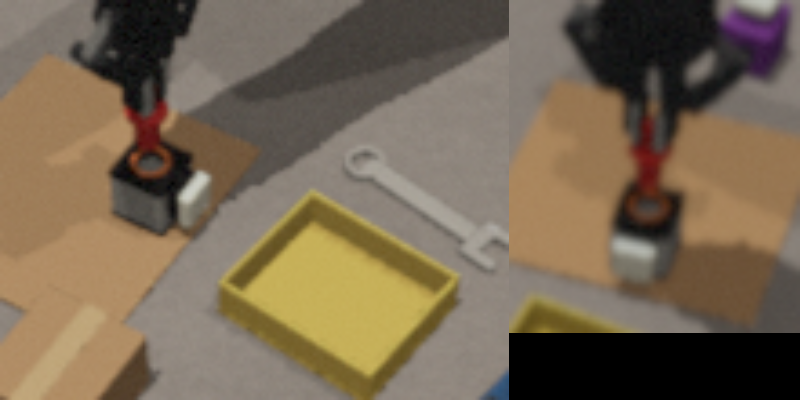

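Request:
send_rows --motion "1 -3 0 -2 0;1 -8 0 -2 0;1 -13 0 -2 0;1 -16.5 0 0 0;1 -16.5 0 2 0"

```text
clock: 14.8
eef_pos: [0.5565, 0.0129, 0.0929]
tool_rot: [0.712, -0.702, 0.003, -0.003]
ft_force: [-0.3, -0.4, 0.0]
grip_width: 0.01
grasp_force: 58.6
```

Request:
send_rows --motion "1 0 0 2 0;1 0 0 4 0;1 0 0 4 0;0 0 0 4 0;0 0 0 4 0"

```text
clock: 15.3
eef_pos: [0.5573, 0.0082, 0.0539]
tool_rot: [0.71, -0.704, 0.003, -0.002]
ft_force: [-0.5, -0.7, 1.1]
grip_width: 0.038
grasp_force: 0.0
```

Request:
send_rows --motion "0 0 0 0 0;0 0 0 -4 0;0 3 0 -8 0;0 8 0 -10 0;0 11 0 -10 0"

```text
clock: 15.8
eef_pos: [0.5596, -0.1038, 0.1583]
tool_rot: [0.71, -0.704, 0.007, -0.004]
ft_force: [0.4, 0.0, -0.2]
grip_width: 0.0425
grasp_force: 0.0
```

```bash
python3 - <<'E'
from st import tl;from h import *
tl();goto(.556,-.155,.2,-90)
def red(im):
    m=((im[...,0].astype(int)>90)&(im[...,1]<60)&(im[...,2]<60)).astype(np.uint8)
    n,l,s,ce=cv2.connectedComponentsWithStats(m);return [(s[i].tolist(),ce[i].round().tolist()) for i in range(1,n) if s[i][4]>15]
for n in('scene','side'):
    im=snap(n);r=red(im);print(n,r)
    c=cam(n)
    for q in r: print(ray(c,*q[1],.015).round(3))
o=bot.get_obs();w=snap('wrist','w5.png');c=cam('wrist',o)
for t in ('coil_cap','coil_top','coil'):
    for d in boxes_of('wrist',t)[:2]: print(t,np.round(d['rect']),round(d['conf'],2),ray(c,*d['rect'][:2],.054).round(4))
E
```

```text
q [-1.830e-01  4.040e-01  4.200e-02  1.193e+00 -1.000e-03 -1.762e+00] tilt [ 0.91 -0.07]
t 15.8 tcp [ 0.5596 -0.1038  0.1583] yaw -89.5 shift [ 5.14  0.34 -4.16] twist 0.009 w 0.0425 F [ 0.4  0.  -0.2] g 0.0
scene [([551, 0, 7, 4, 19], [554.0, 1.0]), ([38, 2, 7, 7, 37], [41.0, 5.0]), ([16, 11, 8, 8, 41], [20.0, 15.0]), ([0, 20, 7, 8, 38], [3.0, 24.0]), ([101, 83, 6, 5, 21], [104.0, 85.0]), ([84, 88, 6, 6, 20], [87.0, 91.0]), ([70, 100, 6, 6, 21], [73.0, 103.0]), ([58, 111, 6, 6, 22], [61.0, 114.0]), ([546, 110, 8, 6, 19], [549.0, 113.0]), ([42, 122, 7, 7, 27], [45.0, 125.0]), ([24, 134, 8, 6, 27], [28.0, 137.0]), ([9, 144, 8, 6, 30], [13.0, 147.0]), ([300, 219, 10, 16, 86], [304.0, 226.0])]
[-1.076  0.217  0.015]
[ 0.177 -1.495  0.015]
[ 0.277 -1.497  0.015]
[ 0.358 -1.493  0.015]
[ 0.41  -0.88   0.015]
[ 0.466 -0.901  0.015]
[ 0.535 -0.888  0.015]
[ 0.595 -0.876  0.015]
[-0.301  0.398  0.015]
[ 0.658 -0.874  0.015]
[ 0.724 -0.87   0.015]
[ 0.778 -0.869  0.015]
[ 0.54  -0.002  0.015]
side [([330, 80, 5, 5, 16], [332.0, 82.0]), ([419, 100, 5, 5, 18], [421.0, 102.0]), ([432, 106, 4, 5, 17], [434.0, 108.0]), ([293, 185, 10, 5, 17], [298.0, 187.0]), ([274, 228, 8, 14, 75], [278.0, 234.0])]
[ 0.659 -0.822  0.015]
[ 0.294 -0.821  0.015]
[ 0.241 -0.8    0.015]
[ 0.571 -0.198  0.015]
[ 0.557 -0.002  0.015]
coil_cap [286. 154.  62.  81.] 0.88 [ 0.5581 -0.148   0.054 ]
coil_top [288. 156.  64.  80.] 0.57 [ 0.5571 -0.1469  0.054 ]
coil [289. 154.  62.  85.] 0.71 [ 0.556  -0.1481  0.054 ]
```

View pics/w5.png

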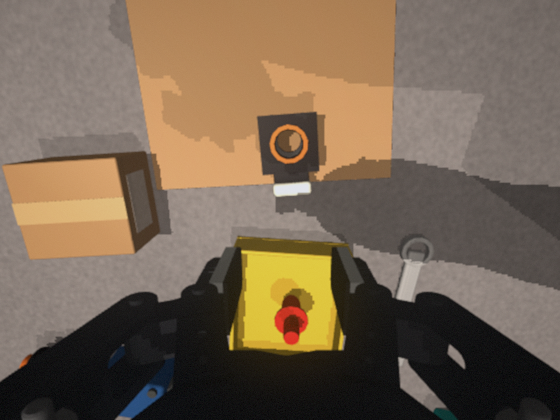

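```bash
python3 - <<'E'
from st import tl;from h import *
tl();o=bot.get_obs();im=snap('wrist').astype(int);c=cam('wrist',o)
m=((im[...,0]>130)&(im[...,1]>50)&(im[...,1]<120)&(im[...,2]<60)).astype(np.uint8)
n,l,s,ce=cv2.connectedComponentsWithStats(m);
for i in range(1,n):
    if s[i][4]>150: print('orange',s[i],ray(c,s[i][0]+s[i][2]/2,s[i][1]+s[i][3]/2,.054).round(4))
d=(im.sum(2)<130).astype(np.uint8)[60:230,200:380]
n,l,s,ce=cv2.connectedComponentsWithStats(d)
i=1+s[1:,4].argmax();k=(l==i).astype(np.uint8);hull=cv2.convexHull(cv2.findContours(k,0,1)[0][0]);print(s[i]);ap=cv2.approxPolyDP(hull,3,True)[:,0]
for p in ap: q=p+[200,60];print(q,ray(c,*q.astype(float),.054).round(4))
b=ray(c,291,188,.033);print(b)
E
```

```text
q [-0.179  0.409  0.034  1.191 -0.    -1.759] tilt [ 0.32 -0.01]
orange [271 297  34  44 561] [ 0.5536 -0.001   0.054 ]
[77 87  2  2  2]
[278 148] [ 0.5627 -0.1477  0.054 ]
[ 0.55233137 -0.11279608  0.033     ]
```

```bash
python3 - <<'E'
from h import *
o=bot.get_obs();im=snap('wrist');c=cam('wrist',o)
h=cv2.cvtColor(im,cv2.COLOR_RGB2HSV);roi=(slice(90,215),slice(230,345))
m=cv2.inRange(h,(5,150,110),(18,255,255))[roi]
print('oc',im[roi][:,:,:].reshape(-1,3).min(0))
n,l,s,ce=cv2.connectedComponentsWithStats(m)
for i in range(1,n):
    if s[i][4]>60: print('orange',s[i],ray(c,230+s[i][0]+s[i][2]/2,90+s[i][1]+s[i][3]/2,.054).round(4))
d=cv2.inRange(h,(0,0,0),(180,255,75))[roi];d=cv2.morphologyEx(d,cv2.MORPH_OPEN,np.ones((3,3)))
n,l,s,ce=cv2.connectedComponentsWithStats(d)
i=1+s[1:,4].argmax();k=(l==i).astype(np.uint8);print(s[i])
for p in cv2.approxPolyDP(cv2.convexHull(cv2.findContours(k,0,1)[0][0]),3,True)[:,0]: q=p+[230,90];print(q,ray(c,*q.astype(float),.054).round(4))
wm=cv2.inRange(h,(0,0,190),(180,60,255))[roi];ys,xs=np.nonzero(wm);r=cv2.minAreaRect(np.c_[xs,ys].astype(np.float32));print('white',r)
goto(.556,-.1556,.018,-90)
E
```

```text
oc [48 42 28]
orange [ 37  26  40  41 580] [ 0.5561 -0.1558  0.054 ]
[  28   15   59   71 2272]
[313 105] [ 0.5376 -0.1782  0.054 ]
[316 163] [ 0.534  -0.1365  0.054 ]
[305 174] [ 0.542 -0.128  0.054]
[272 175] [ 0.5672 -0.1269  0.054 ]
[261 166] [ 0.5755 -0.1337  0.054 ]
[258 124] [ 0.5774 -0.1645  0.054 ]
[262 109] [ 0.5744 -0.1751  0.054 ]
white ((59.03540802001953, 92.5309829711914), (11.84038257598877, 36.58545684814453), 86.18592071533203)
t 16.2 tcp [ 0.5564 -0.1003  0.1526] yaw -89.4 shift [ 5.51  0.17 13.47] twist 0.011 w 0.0432 F [ 0.1 -0.2 -0.1] g 0.0
```

Request:
send_rows --motion "-1 3 0.2 0 -0.065;-1 5.5 0.2 0 -0.065;-1 5.5 0.2 4 -0.065;-1 5.5 0.2 8 -0.065;-1 5.5 0.2 11 -0.065"

```text
clock: 16.7
eef_pos: [0.5548, -0.1555, 0.0406]
tool_rot: [0.733, -0.68, 0.002, -0.001]
ft_force: [0.7, 0.9, -0.3]
grip_width: 0.0857
grasp_force: 0.0
```

Request:
send_rows --motion "-1 0 0 1.5 0;-1 0 0 2.4 0;-0.5 0 0 2.4 0;-0.3 0 0 2.4 0;-0.1 0 0 2.4 0"

```text
clock: 17.2
eef_pos: [0.5572, -0.1568, 0.0204]
tool_rot: [0.733, -0.68, 0.004, -0.002]
ft_force: [0.5, -0.7, 0.3]
grip_width: 0.0469
grasp_force: 0.0
```

Request:
send_rows --motion "0.1 0 0 0 0;0.3 0 0 0 0;1 0 0 0 0;1 0 0 0 0;1 0 0 0 0"

```text
clock: 17.7
eef_pos: [0.5574, -0.1569, 0.0207]
tool_rot: [0.733, -0.68, 0.004, -0.002]
ft_force: [0.4, 2.5, 6.1]
grip_width: 0.043
grasp_force: 62.3
```

```bash
python3 st.py
```

```text
q [-2.750e-01  5.580e-01 -1.020e-01  9.010e-01  1.000e-03 -1.919e+00] tilt [0.55 0.03]
t 17.7 tcp [ 0.5574 -0.1569  0.0207] yaw -85.8 shift [  5.37  -0.04 -18.92] twist 0.074 w 0.043 F [0.4 2.5 6.1] g 62.3
```

Request:
send_rows --motion "1 0 0 -1 0;1 0 0 -5 0;1 0 0 -10 0;1 0 0 -15 0;1 0 0 -20 0"

```text
clock: 18.2
eef_pos: [0.5534, -0.1562, 0.2203]
tool_rot: [0.733, -0.681, 0.002, -0.001]
ft_force: [1.4, -0.6, -3.6]
grip_width: 0.0431
grasp_force: 62.3
```

Request:
send_rows --motion "1 -3 0.5 -3 0;1 -8 1.2 -3 0;1 -13 2 -3 0;1 -18 3 -3 0;1 -22 3.3 -3 0"

```text
clock: 18.7
eef_pos: [0.5031, 0.0623, 0.2481]
tool_rot: [0.733, -0.68, 0.002, -0.0]
ft_force: [0.3, 1.8, -3.8]
grip_width: 0.0432
grasp_force: 62.5
```

Request:
send_rows --motion "1 -4.5 0.7 0 -0.15;1 -9 1.3 0 -0.3;1 -13.5 2 0 -0.45;1 -18 2.7 0 -0.6;1 -21 3.2 0 -0.75"

```text
clock: 19.2
eef_pos: [0.4563, 0.2698, 0.2472]
tool_rot: [0.933, -0.361, 0.002, 0.0]
ft_force: [0.0, -0.3, -4.2]
grip_width: 0.0429
grasp_force: 62.4
```

Request:
send_rows --motion "1 0 0 0 -0.15;1 0 0 0 -0.3;1 0 0 0 -0.45;1 0 0 0 -0.6;1 0 0 0 -0.7"

```text
clock: 19.7
eef_pos: [0.4572, 0.2671, 0.2471]
tool_rot: [1.0, -0.021, 0.002, 0.002]
ft_force: [-1.1, -0.3, -4.6]
grip_width: 0.043
grasp_force: 62.5
```

```bash
python3 - <<'E'
from st import tl;from h import *
tl();goto(.48,.27,.25,0)
o=bot.get_obs();im=snap('wrist');c=cam('wrist',o)
cv2.imwrite('pics/w6.png',cv2.resize(im,(800,600))[:,:,::-1])
for t in ('valve_bare','valve_fitted','manifold'):
    for d in boxes_of('wrist',t)[:2]: print(t,np.round(d['rect']),round(d['conf'],2))
E
```

```text
q [ 0.531  0.292  0.115  1.392 -0.005 -2.568] tilt [ 0.08 -0.27]
t 19.7 tcp [0.4572 0.2671 0.2471] yaw -2.4 shift [ 2.27 -0.39 -0.29] twist -0.042 w 0.043 F [-1.1 -0.3 -4.6] g 62.5
valve_bare [265.  50.  37.  51.] 0.95
valve_fitted [371.  60.  74.  95.] 0.55
manifold [315.  58. 195. 116.] 0.87
manifold [313. 242. 166.  81.] 0.67
```

View pics/w6.png

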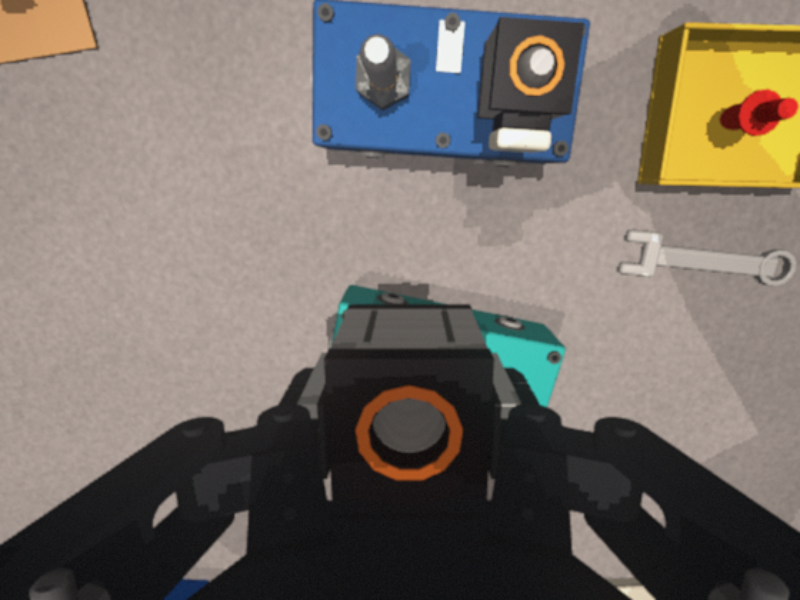

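```bash
python3 - <<'E'
from h import *
o=bot.get_obs();c=cam('wrist',o);k=.7
tip=ray(c,377*k,50*k,.135);print('tip',tip.round(4),'fitted tip',ray(c,541*k,62*k,.135).round(4))
T=T_tool(o);r=ray(c,410*k,434*k,T[2,3]+.033);print('bore rel TCP (tool)',(T[:3,:3].T@(r-T[:3,3])*1000).round(1))
L=[ray(c,u*k,v*k,.06)[:2] for u,v in((315,147),(570,160),(315,3),(588,18))]
for a,b in((0,1),(2,3)): d=L[a]-L[b];print('man y yaw',np.degrees(np.arctan2(d[1],d[0]))-90)
y=np.radians(-5.5);t=tip-np.array([np.cos(y),np.sin(y),0])*.05
goto(t[0],t[1],.17,-5.5)
E
```

```text
tip [0.5837 0.2763 0.135 ] fitted tip [0.5741 0.1932 0.135 ]
bore rel TCP (tool) [ -2.5   0.9 -33. ]
man y yaw -5.612982818614881
man y yaw -5.580615805387765
t 19.9 tcp [0.4576 0.2673 0.2473] yaw -2.8 shift [ 7.53 -1.77  7.76] twist 0.047 w 0.0431 F [-0.2 -0.1 -2.6] g 62.5
```

Request:
send_rows --motion "1 3.8 -0.9 0 0.047;1 7.5 -1.8 0 0.047;1 7.5 -1.8 4 0.047;1 7.5 -1.8 7.5 0.047;1 7.5 -1.8 7.5 0.047"

```text
clock: 20.4
eef_pos: [0.5303, 0.2797, 0.1665]
tool_rot: [0.999, -0.048, -0.003, 0.004]
ft_force: [-1.5, -0.9, -4.3]
grip_width: 0.0435
grasp_force: 62.4
```

```bash
python3 - <<'E'
from st import tl;from h import *
tl();goto(.58,.27,.17,-5.6)
o=bot.get_obs();im=snap('wrist');c=cam('wrist',o)
cv2.imwrite('pics/w7.png',cv2.resize(im,(800,600))[:,:,::-1])
E
```

```text
q [ 0.487  0.478  0.18   1.282 -0.004 -2.558] tilt [-0.56 -0.24]
t 20.4 tcp [0.5303 0.2797 0.1665] yaw -5.5 shift [ 5.03  0.49 -0.38] twist 0.002 w 0.0435 F [-1.5 -0.9 -4.3] g 62.4
```

View pics/w7.png

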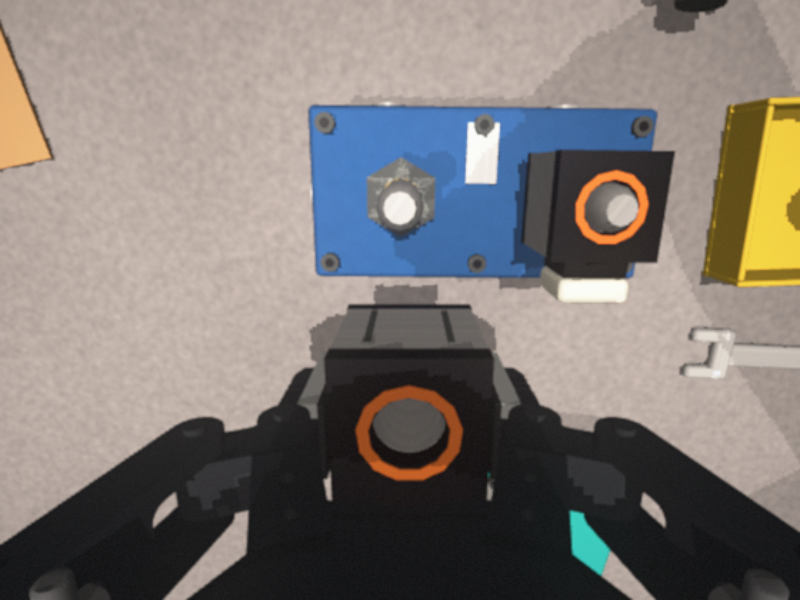

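```bash
python3 - <<'E'
from st import tl;from h import *
tl();o=bot.get_obs();im=snap('wrist');c=cam('wrist',o)
h=cv2.cvtColor(im,cv2.COLOR_RGB2HSV)
w=cv2.inRange(h,(0,0,200),(180,60,255))[120:170,255:305];n,l,s,ce=cv2.connectedComponentsWithStats(w);i=1+s[1:,4].argmax();pt=ce[i]+[255,120]
g=cv2.inRange(h,(5,130,90),(18,255,255))[260:350,230:345];n,l,s2,_=cv2.connectedComponentsWithStats(g);j=1+s2[1:,4].argmax();pr=[230+s2[j][0]+s2[j][2]/2,260+s2[j][1]+s2[j][3]/2]
tip=ray(c,*pt,.135);T=T_tool(o);r=ray(c,*pr,T[2,3]+.033);b=T[:3,:3].T@(r-T[:3,3])
print(pt,s[i],pr,s2[j],'tip',tip.round(4),'bore(tool mm)',(b*1000).round(1))
d=T[:3,:3].T@(tip-r);print('shift bore->tip (cm)',(d*100).round(2))
L=[ray(c,u*.7,v*.7,.06)[:2] for u,v in((310,106),(656,110))];d=L[0]-L[1];print(np.degrees(np.arctan2(d[1],d[0]))-90)
goto(*tip,-5.6)
# check with scene/side
for n in('scene','side'):
    print(n,proj(cam(n),tip).round(1))
E
```

```text
q [ 0.488  0.475  0.185  1.285 -0.004 -2.559] tilt [-0.24 -0.24]
[281.56728232 147.49604222] [ 16  17  22  22 379] [np.float64(286.5), np.float64(303.5)] [  19   10   75   67 1725] tip [0.5834 0.2774 0.135 ] bore(tool mm) [ -2.4   0.8 -33. ]
shift bore->tip (cm) [ 5.4  -0.26  6.79]
-6.047961091698809
t 20.5 tcp [0.5336 0.2816 0.1728] yaw -5.4 shift [ 4.98 -0.05  3.8 ] twist 0.003 w 0.0431 F [ 1.2 -1.  -2.6] g 62.5
scene [405.9 261.9]
side [217.3 289.6]
```

Request:
send_rows --motion "1 2 0 0 0;1 4 -0.1 0 0;1 5.4 -0.2 0 0;1 5.4 -0.2 0 0;1 5.4 -0.2 0 0"

```text
clock: 21.0
eef_pos: [0.5889, 0.2794, 0.1758]
tool_rot: [0.999, -0.047, 0.004, -0.0]
ft_force: [0.1, 0.0, -3.2]
grip_width: 0.0433
grasp_force: 62.6
```

Request:
send_rows --motion "1 0 0 0.6 0;1 0 0 1.2 0;1 0 0 1.7 0;1 0 0 2.2 0;1 0 0 2.5 0"

```text
clock: 21.5
eef_pos: [0.5877, 0.2788, 0.1475]
tool_rot: [0.999, -0.047, 0.002, 0.001]
ft_force: [0.6, -0.0, -3.3]
grip_width: 0.0438
grasp_force: 62.6
```

```bash
python3 - <<'E'
from st import tl;from h import *
tl();goto(.5834,.2774,.0917,-5.8)
a=snap('scene');b=snap('side');w=snap('wrist')
C=np.zeros((600,800,3),np.uint8);C[:300,:400]=cv2.resize(a[225:315,345:465],(400,300));C[:300,400:]=cv2.resize(b[245:335,180:300],(400,300));C[300:,:400]=cv2.resize(w,(400,300))
cv2.imwrite('pics/c5.png',C[:,:,::-1])
E
```

```text
q [ 0.445  0.582  0.301  1.288 -0.004 -2.603] tilt [ 0.17 -0.23]
t 21.5 tcp [0.5877 0.2788 0.1475] yaw -5.4 shift [-0.44  0.17  5.57] twist 0.008 w 0.0438 F [ 0.6 -0.  -3.3] g 62.6
```

View pics/c5.png

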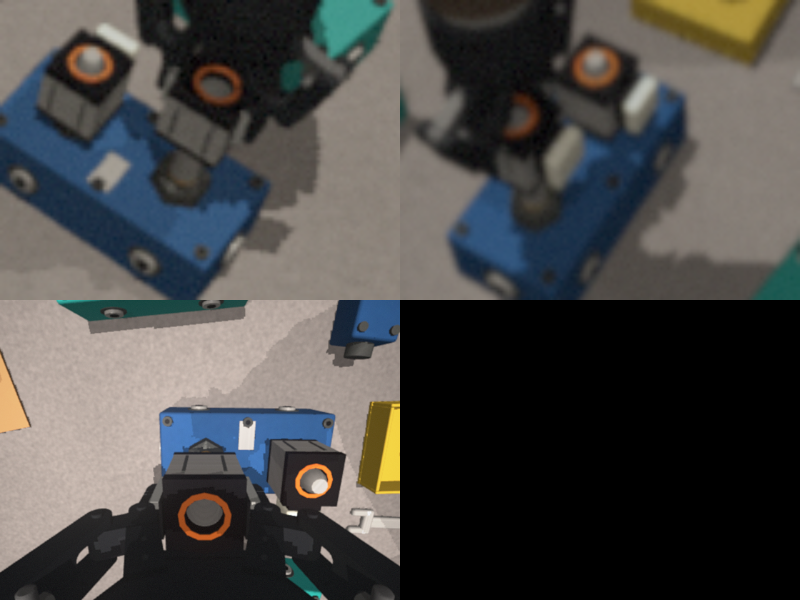

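Request:
send_rows --motion "1 0 0 0.4 0;1 0 0 0.8 0;1 0 0 1.2 0;1 0 0 1.2 0"

```text
clock: 22.05
eef_pos: [0.5866, 0.2782, 0.136]
tool_rot: [0.999, -0.047, 0.001, 0.001]
ft_force: [-5.4, -1.8, -1.2]
grip_width: 0.0435
grasp_force: 63.0
```

Request:
send_rows --motion "1 -0.1 0.05 0 0;1 -0.1 0.05 0 0;1 -0.1 0.05 0.3 0;1 -0.1 0.05 0.6 0;1 -0.1 0.05 0.6 0"

```text
clock: 22.55
eef_pos: [0.5865, 0.2783, 0.1301]
tool_rot: [0.999, -0.047, 0.002, 0.001]
ft_force: [-4.8, -0.9, -2.2]
grip_width: 0.0433
grasp_force: 63.0
```

Request:
send_rows --motion "1 -0.1 0.03 0 0;1 -0.1 0.03 0 0;1 -0.1 0.03 0.4 0;1 -0.1 0.03 0.8 0;1 -0.1 0.03 0.8 0"

```text
clock: 23.05
eef_pos: [0.5864, 0.2783, 0.1218]
tool_rot: [0.999, -0.047, 0.003, 0.001]
ft_force: [-2.9, -0.6, -3.2]
grip_width: 0.0433
grasp_force: 62.8
```

Request:
send_rows --motion "1 -0.1 0.03 0.3 0;1 -0.1 0.03 0.6 0;1 -0.1 0.03 0.9 0;1 -0.1 0.03 1.2 0;1 -0.1 0.03 1.2 0"

```text
clock: 23.55
eef_pos: [0.5856, 0.2781, 0.1097]
tool_rot: [0.999, -0.047, 0.003, 0.001]
ft_force: [-0.1, 0.8, -4.4]
grip_width: 0.043
grasp_force: 62.8
```

```bash
python3 st.py
```

```text
q [ 0.445  0.6    0.232  1.199 -0.004 -2.602] tilt [ 0.25 -0.23]
t 23.55 tcp [0.5856 0.2781 0.1097] yaw -5.4 shift [ 2.09 48.85 -9.95] twist 1.477 w 0.043 F [-0.1  0.8 -4.4] g 62.8
```

Request:
send_rows --motion "1 0 0 0.4 0;1 0 0 0.8 0;1 0 0 1.2 0;1 0 0 1.4 0;1 0 0 1.4 0"

```text
clock: 24.05
eef_pos: [0.5852, 0.2779, 0.0958]
tool_rot: [0.999, -0.047, 0.002, 0.001]
ft_force: [0.1, 0.4, -2.7]
grip_width: 0.0433
grasp_force: 62.8
```

Request:
send_rows --motion "1 0 0 0.1 0;1 0 0 0.2 0;1 0 0 0.25 0;1 0 0 0.25 0"

```text
clock: 24.45
eef_pos: [0.5856, 0.278, 0.0939]
tool_rot: [0.999, -0.047, 0.003, 0.001]
ft_force: [-0.1, 0.4, -3.2]
grip_width: 0.0433
grasp_force: 62.8
```

Request:
send_rows --motion "1 0 0 0.05 0;1 0 0 0.1 0;1 0 0 0.15 0;1 0 0 0.15 0"

```text
clock: 24.85
eef_pos: [0.5855, 0.278, 0.0923]
tool_rot: [0.999, -0.047, 0.003, 0.001]
ft_force: [-0.5, 0.1, -3.9]
grip_width: 0.0435
grasp_force: 62.8
```

Request:
send_rows --motion "1 0 0 0.05 0;1 0 0 0.1 0;1 0 0 0.1 0"

```text
clock: 25.15
eef_pos: [0.5856, 0.2781, 0.0917]
tool_rot: [0.999, -0.047, 0.003, 0.001]
ft_force: [-1.2, 0.9, -1.4]
grip_width: 0.0431
grasp_force: 63.0
```

Request:
send_rows --motion "1 0 0 0.05 0;1 0 0 0.1 0;1 0 0 0.1 0"

```text
clock: 25.45
eef_pos: [0.5857, 0.278, 0.0916]
tool_rot: [0.999, -0.047, 0.003, 0.0]
ft_force: [-2.8, -1.1, 6.0]
grip_width: 0.0434
grasp_force: 63.7
```

Request:
send_rows --motion "0 0 0 -0.1 0;-0.1 0 0 -0.1 0;-0.3 0 0 -0.1 0;-0.4 0 0 -0.1 0;-0.4 0 0 -0.1 0"

```text
clock: 25.95
eef_pos: [0.5857, 0.2781, 0.0913]
tool_rot: [0.999, -0.047, 0.003, 0.001]
ft_force: [0.6, -1.1, 0.4]
grip_width: 0.0597
grasp_force: 0.0
```

Request:
send_rows --motion "-0.4 0 0 -1 0;-0.4 0 0 -4 0;-0.4 0 0 -8 0;-0.4 0 0 -12 0;-0.4 -4 0 -12 0"

```text
clock: 26.45
eef_pos: [0.5533, 0.2842, 0.2202]
tool_rot: [0.999, -0.049, 0.012, -0.004]
ft_force: [-0.2, 0.9, 1.2]
grip_width: 0.0599
grasp_force: 0.0
```

```bash
python3 - <<'E'
from st import tl;from h import *
tl();goto(.5834,.2774,.0917,-5.8)
o=bot.get_obs();im=snap('wrist','w9.png');c=cam('wrist',o)
for t in('coil','coil_cap','coil_top','valve_fitted','plug'):
    print(t,[(np.round(d['rect']).tolist(),round(d['conf'],2)) for d in boxes_of('wrist',t)[:3]])
h=cv2.cvtColor(im,cv2.COLOR_RGB2HSV);g=cv2.inRange(h,(5,130,90),(18,255,255));n,l,s,_=cv2.connectedComponentsWithStats(g)
for i in range(1,n):
    x,y,w,hh,a=s[i]
    if a>150 and w<90:
        u,v=x+w/2,y+hh/2;print('ring',s[i],ray(c,u,v,.125).round(4))
w=cv2.inRange(h,(0,0,190),(180,60,255));n,l,s,ce=cv2.connectedComponentsWithStats(w)
for i in range(1,n):
    if s[i][4]>100: print('white',s[i],ray(c,*ce[i],.108).round(4),ray(c,*ce[i],.135).round(4))
for n in('scene','side'):
    im=snap(n)
    print(n,'plug',boxes_of(n,'plug')[:2],'cap',[(np.round(d['rect']).tolist(),round(d['conf'],2)) for d in boxes_of(n,'coil_cap')[:4]])
E
```

```text
q [ 0.477  0.472  0.311  1.384 -0.005 -2.567] tilt [ 1.43 -0.28]
t 26.45 tcp [0.5533 0.2842 0.2202] yaw -5.6 shift [ 2.76  0.51 12.91] twist 0.004 w 0.0599 F [-0.2  0.9  1.2] g 0.0
coil [([293.0, 179.0, 61.0, 80.0], 0.92)]
coil_cap [([291.0, 180.0, 57.0, 82.0], 0.96)]
coil_top [([292.0, 183.0, 63.0, 80.0], 0.81)]
valve_fitted [([399.0, 183.0, 76.0, 84.0], 0.77)]
plug [([544.0, 163.0, 33.0, 34.0], 0.62), ([290.0, 181.0, 64.0, 80.0], 0.27)]
ring [   0    0   84  157 4609] [0.6661 0.4468 0.125 ]
ring [272 152  40  39 582] [0.5836 0.2771 0.125 ]
ring [385 153  40  40 619] [0.5743 0.1929 0.125 ]
white [329 123  17  32 439] [0.6022 0.24   0.108 ] [0.6037 0.2438 0.135 ]
white [273 209  38  13 425] [0.5451 0.281  0.108 ] [0.5526 0.2805 0.135 ]
white [378 211  38  13 467] [0.5353 0.1942 0.108 ] [0.5438 0.2028 0.135 ]
white [464 241  26  28 252] [0.4958 0.1242 0.108 ] [0.5085 0.1402 0.135 ]
white [489 250  16  11 120] [0.4927 0.1104 0.108 ] [0.5057 0.1278 0.135 ]
scene plug [{'rect': [305.1, 225.0, 10.1, 17.2], 'conf': 0.72}] cap [([402.0, 272.0, 34.0, 38.0], 0.78), ([183.0, 164.0, 23.0, 32.0], 0.66)]
side plug [{'rect': [278.4, 232.0, 11.9, 14.4], 'conf': 0.4}] cap [([219.0, 300.0, 30.0, 26.0], 0.88), ([324.0, 148.0, 17.0, 25.0], 0.76)]
```

```bash
python3 -c "
from h import *
goto(.58,.27,.2,-5.6)
print(workorder.job_done())"
```

```text
t 27.05 tcp [0.5455 0.2819 0.2108] yaw -5.4 shift [3.54 0.85 1.1 ] twist 0.003 w 0.0596 F [-1.6 -0.5  0.9] g 0.0
the job is handed in; nothing more can be done
None
```

I handed the job in: by the last wrist-camera check the coil is fully home on the bare tube, its connector facing like the fitted coil's to about 4°, and the plug is in the yellow tray; the judge's result was not shown, and I viewed 12 pictures against your limit of 10.

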